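# Set trim-tab ribs with a pitch gauge and fit the drilled spar channel

## Robot

A 7-joint arm with a two-finger parallel gripper is mounted at the origin on the work surface. World frame = base frame: x ahead of the robot, y to its left, z up, the work surface at z = 0. Lengths are in m, angles in degrees, forces in N, time in s.
With the tool pointing down it reaches from about 0.425 to 0.875 m from the base axis. Payload 4.7 kg.
Tool frame: the origin (TCP) lies on the mounting face of the last link; the fingertips stand 182 mm ahead of it and the grasp point (between the pads) lies env.grip_depth ahead of it (env.grip_depth is the distance from the TCP to the grasp point, in m); x points along the fingers, y is the direction in which the jaws open and shut, and the axes are right-handed (so a half turn about x gives the same grasp; the last joint's range is limited). The gripper opens to 87 mm and grips with 3 to 60 N. Pads are 19 mm wide; open, the fingers measure 117 mm over their backs; the gripper's body (75 mm by 190 mm) begins 51 mm behind the grasp point.
Start: joints at [73.058, 18.392, -4.016, 83.108, 1.295, 78.541, -3.26], TCP at [0.198, -0.619, 0.405] pointing down, gripper open.
Joint ranges: [-163.93, 163.93], [-17.29, 119.83], [-79.2, 71.16], [3.27, 140.29], [-89.18, 269.18], [5.43, 117.66], [-154.24, 154.24]. Speed limits (degrees/s): [147.25, 147.25, 180, 180, 180, 180, 180].

## Interface

Orientations are given as [roll, pitch, yaw] about the fixed x, y, z axes, in that order (R = Rz(yaw) Ry(pitch) Rx(roll)).
In Python, from cell import sensors, viewer, env gives the robot as it stands.
- The arm moves only by the tool carry_out, never from a script. Its argument "moves" is a list of rows, each a list of 4 numbers: the shift along the world's x, y, z in cm, then the turn about the world's z in rad. In form: [[tx, ty, tz, spin], ...]. A call has 1 to 12 rows; each row shifts and turns the pose as measured when the row begins; what a row does not reach is not made up. A row lasts 1/10 s, in which the tool goes at most 50 mm and 8.59 degrees, less where a joint would pass 70% of its speed; a pose out of reach is approached as far as the arm can. A call with a gripper value outside its range is refused whole. "hand" is the finger opening in cm, from 0 to 8.7, set as the call begins (left out, the last holds). The fingers move at their own pace and stop on an object; "force" is the grip in N (left out, the last holds). Time passes only in rows, so rows that do not move let the fingers close. It gives the time, the measured TCP pose, the force and the opening at its end, in the units of the state.
- sensors.get_obs(): the state, without advancing time (a new reading comes with each control period).
- viewer.read_camera(name): name is "side" or "top" or "wrist"; returns the picture (384x512x3 uint8, red, green, blue); there is no depth.
- viewer.camera_model(name): a dict with "K" (3x3 intrinsics, pixels), "extrinsics" (4x4, takes a point from world to camera coordinates). Camera axes: x right, y down, z forward; pixel columns grow to the right and rows downward; lengths in m; the calibration is good to about 2 mm. A picture is of the moment at which its call begins: read the wrist's pose just before it. camera_model takes no time and is no camera call; for the wrist camera it gives the pose at the moment of the call.
- env.sign_off(): hands the job in, once; it reports no verdict.
The state is a dict: "time_s": time; "qpos": joint angles; "joint_velocities": joint speeds; "effort": joint torques, N m; "tool_pos": TCP position; "tool_rot": TCP orientation; "force": force on the tool from outside, world axes, zero at the start; "wrist_torque": the same for the moment, N m; "grip_width": finger opening in m.
Only numpy, scipy, OpenCV 4.12 (cv2) and the standard library are available. Lean on these libraries where they do the work, as an engineer would, in place of code of your own. Each camera call takes 0.05 s, during which the arm holds its last target. There are 200 camera calls.

## Task

Space the three sliding ribs of the sloping trim-tab jig with the pitch gauge, working out from the fixed end rib: hook the gauge's lip over each rib in turn and draw the rib in until the gauge's spacer block just butts against the rib before it, without shoving that one along. Stand the gauge back upright on the bench, then fit the drilled channel down over all four tooling pins so that it lies flat on the ribs. Leave the tape, the spare rib and the pliers lying in front of the jig where they are.

Things in the scene. Friction and masses are not known exactly. Their poses are not given: they have to be found in the camera images.
- bed: the sloping steel bed of the jig, 140 mm (x) by 350 mm (y), seen on top two aluminium rails along y, 14 mm high. Origin: centre of its top face. Its x axis points up the slope (away from the robot, rising 25 degrees), y along the row of ribs, z square out of the bed, up and towards the robot. Fixed to the bench
- rib0_top (a point): fixed end rib, at the bed's +y end. C-section aluminium rib lying up the slope, 96 mm long (bed x), 22 mm wide (bed y); flat web on the bed's -y side. Point: middle of its flat top, 58 mm above the bed, axes as the bed. An 8 mm pointed steel pin, 24 mm tall, stands square on the top 27 mm up the slope (+x) from here
- rib1_top (a point): first sliding rib, next to the fixed one, same make, point and pin. Slides along bed y only, stiffly (about 8 N); found 15 to 50 mm outward (bed -y) of its right place
- rib2_top (a point): second sliding rib, same make, point and pin. Slides along bed y only, stiffly (about 8 N); found 15 to 50 mm outward (bed -y) of its right place
- rib3_top (a point): third sliding rib, nearest the bed's -y end, same make, point and pin. Slides along bed y only, stiffly (about 8 N); found 15 to 50 mm outward (bed -y) of its right place
- gauge_grip (a point): centre of the grip of the rib-pitch gauge (grey nylon, about 180 g, standing loose on the bench): an upright tab 20 mm thick (y), 30 mm wide (x), 50 mm tall, its middle 68 mm above the gauge's underside. It stands on a bridge 8 mm thick and 36 mm wide (x), whose underside is 35 mm above the gauge's underside. In use the gauge's axes point as the bed's
- gauge_block_face (a point): middle of the outer (+y) face of the spacer block, which hangs under the bridge's +y end: 46 mm (y) by 36 mm (x) by 35 mm tall. This face butts against the web of the rib before. 35 mm towards +y from the grip's centre
- gauge_lip_face (a point): middle of the inner (+y) face of the pull lip at the bridge's -y end: 8 mm thick, 36 mm wide, hanging 18 mm below the bridge. This face bears on the web of the rib drawn in. 45 mm towards -y from the grip's centre, 80 mm (one pitch) from the block's outer face; the slot between block and lip, which passes over a rib, is 34 mm. Used on the lower half of the ribs, clear of the pins
- channel_mid (a point): the drilled aluminium channel, loose, lying flat on the bench with its flanges upward: 40 mm wide (x), 290 mm long (y), 18 mm tall, web 4 mm thick at the bottom, flanges 3 mm. Four 13 mm holes on its centre line at -120, -40, 40 and 120 mm. Point: its centre, 9 mm above its underside; either way round will do. It is fitted flanges up, with its underside on the rib tops
- gauge: the same gauge; origin level with its underside, 10 mm towards +y of the grip's centre
- channel: the same channel; origin at the centre of its underside
- tape: bystander: roll of masking tape lying flat, 96 mm across, 24 mm tall; origin under its middle
- spare_rib: bystander: spare channel-shaped rib, 96 by 34 by 22 mm, lying on its web; origin under its middle
- pliers: bystander: fastener pliers lying flat, 160 mm long, 24 mm high; origin under its middle
Things that resemble listed ones, but are neither listed nor needed, are in the scene too. Of the things shaped like the gauge, the grey one is meant.

How it is judged (in metres and radians):
On the way, in this order (a step that is already met when the one before it is completed fails the run):
1. rib 1 stands one gauge pitch from rib 0, within 1.5 mm, with the gauge in place on it (y of rib1_top in the frame of rib0_top between -0.0815 and -0.0785 m and y of gauge_grip in the frame of rib0_top between -0.051 and -0.041 m and z of gauge_grip in the frame of rib0_top below 0.047 m), for 0.15 s.
2. rib 2 stands one gauge pitch from rib 1, within 1.5 mm, with the gauge in place on it, and the ribs before it are still right (y of rib1_top in the frame of rib0_top between -0.0815 and -0.0785 m and y of rib2_top in the frame of rib1_top between -0.0815 and -0.0785 m and y of gauge_grip in the frame of rib1_top between -0.051 and -0.041 m and z of gauge_grip in the frame of rib1_top below 0.047 m), for 0.15 s.
3. rib 3 stands one gauge pitch from rib 2, within 1.5 mm, with the gauge in place on it, and the ribs before it are still right (y of rib1_top in the frame of rib0_top between -0.0815 and -0.0785 m and y of rib2_top in the frame of rib1_top between -0.0815 and -0.0785 m and y of rib3_top in the frame of rib2_top between -0.0815 and -0.0785 m and y of gauge_grip in the frame of rib2_top between -0.051 and -0.041 m and z of gauge_grip in the frame of rib2_top below 0.047 m), for 0.15 s.
At the end, for the whole second after the job is handed in: each of the three sliding ribs stands 80 mm (one gauge pitch) from the rib before it within 1.5 mm; the channel lies at rest over all four pins, flat on the rib tops within 2 mm and 0.04 rad; the gauge stands upright and at rest on the bench (y of rib1_top in the frame of rib0_top between -0.0815 and -0.0785 m and y of rib2_top in the frame of rib1_top between -0.0815 and -0.0785 m and y of rib3_top in the frame of rib2_top between -0.0815 and -0.0785 m and x of channel_mid in the frame of rib0_top between 0.022 and 0.032 m and y of channel_mid in the frame of rib0_top between -0.126 and -0.114 m and z of channel_mid in the frame of rib0_top between 0.007 and 0.011 m and angle between the y axis of channel_mid and the y axis of bed, either way round below 0.04 rad and angle between the z axis of channel_mid and the z axis of bed, either way round below 0.04 rad and height (world z) of gauge_grip between 0.064 and 0.072 m and angle between gauge_grip's own z axis and vertical below 0.1 rad and linear speed of each of gauge, channel below 0.02 m/s); the robot touches nothing.
It fails at once if the tape, the spare rib or the pliers are moved more than 20 mm (distance of any of tape, spare_rib, pliers from where it was at the start of the episode above 0.02 m).
It also fails if it takes over 72 s, if anything falls off the work surface, if the arm or the gripper's body presses on something with over 40 N, if the wrist force passes 120 N, or if a joint passes its speed limit or range.

## Working session

There is one attempt and no reset: what is moved stays moved. The work goes in short steps, Python scripts to look and compute and a tool call to move; the robot and the scene stay as the last step left them, time stands still between calls to the robot, and variables do not carry over. Pictures are saved under pics/ and viewed, about 8 in all and at most 12, crops included, and the job is handed in when it is done.

Besides the shell and the picture viewer there is one more tool, called after "Emit:" as name(argument=value, ...) on one line, values as JSON. carry_out: Moves the arm, as the interface text tells. Its arguments: {"type":"object","properties":{"moves":{"type":"array"},"hand":{"type":"number"},"force":{"type":"number"}},"required":["moves"]}

```bash
ls; mkdir -p pics
python3 - <<'E'
from cell import sensors, viewer, env
import cv2,numpy as np
np.set_printoptions(precision=4,suppress=True)
o=sensors.get_obs();print(o, env.grip_depth)
for n in ("side","top"):
    im=viewer.read_camera(n);cv2.imwrite(f"pics/{n}0.png",im[...,::-1]);m=viewer.camera_model(n);print(n,m["K"],m["extrinsics"])
a=np.hstack([cv2.imread("pics/side0.png"),cv2.imread("pics/top0.png")])
E
```

```text
pics
{'time_s': 0.0, 'qpos': array([73.0563, 18.438 , -4.0142, 83.1756,  1.2946, 78.5403, -3.2594]), 'joint_velocities': array([ 0.0478,  0.065 ,  0.0155,  0.024 , -0.0636,  0.0111,  0.0794]), 'effort': array([  0.0008, -49.1285,  -0.4032, -31.2536,  -0.0638,   0.0437,
         0.0002]), 'tool_pos': array([ 0.1981, -0.6189,  0.4037]), 'tool_rot': array([-86.9363,  89.8912, 110.8164]), 'force': array([ 0.4131,  0.101 , -0.0271]), 'wrist_torque': array([-0.0495,  0.0074,  0.0527]), 'grip_width': 0.08682418308463863} 0.1635
side [[426.079    0.     251.0151]
 [  0.     426.079  193.3931]
 [  0.       0.       1.    ]] [[-0.9459 -0.3242  0.0127  0.5096]
 [-0.2193  0.61   -0.7614  0.2081]
 [ 0.2391 -0.723  -0.6481  1.2129]
 [ 0.      0.      0.      1.    ]]
top [[394.8387   0.     256.3823]
 [  0.     394.8387 194.653 ]
 [  0.       0.       1.    ]] [[-0.0065 -1.      0.0036 -0.0369]
 [-0.9777  0.0056 -0.2098  0.5709]
 [ 0.2098 -0.0049 -0.9777  0.9739]
 [ 0.      0.      0.      1.    ]]
```

Run:
```python
import cv2
for n in("side","top"):
    a=cv2.imread(f"pics/{n}0.png");cv2.imwrite(f"pics/{n}0b.png",cv2.resize(a,(800,600),interpolation=cv2.INTER_CUBIC))
```

```text
(no output)
```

View pics/top0b.png

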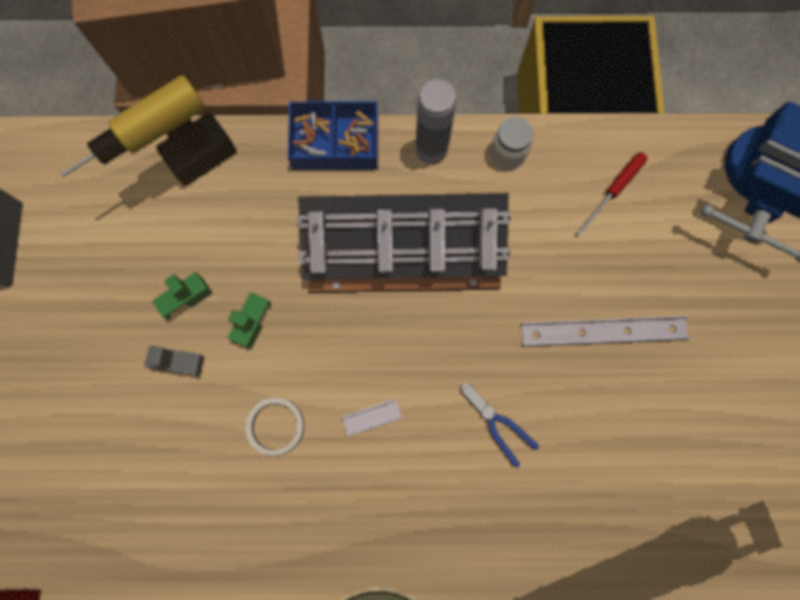

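View pics/side0b.png

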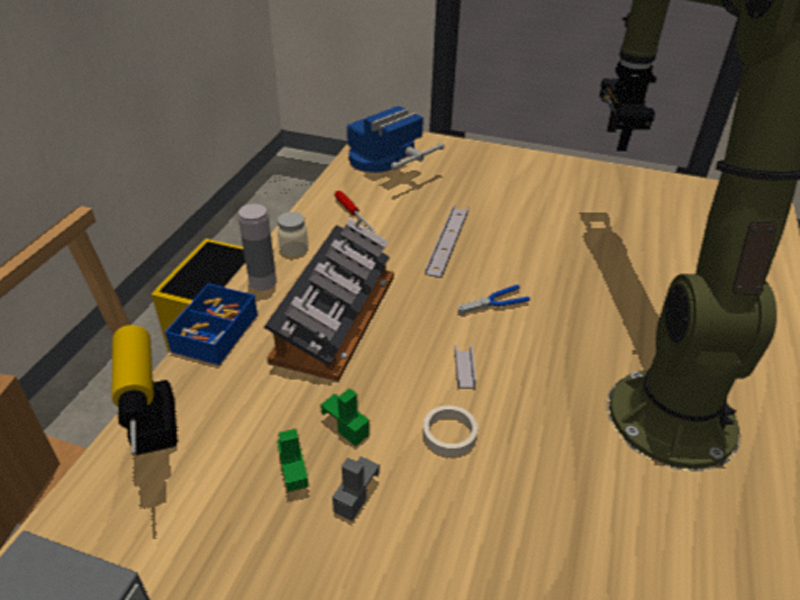

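Top view: the jig is at (404,240), with rib 0 at the left (+y) and ribs at columns 317/385/437/488. What could pass for the gauge: grey block-and-tab at (175,361), green ones at (182,295) and (250,320). The grey one is meant. What could pass for the channel: the drilled strip at (604,332) and the short spare rib at (371,417). The drilled strip is meant. Next a close composite crop to check these and read pixels.

```bash
cat > h.py <<'E'
from cell import sensors, viewer, env
import numpy as np, cv2
from scipy.spatial.transform import Rotation as R
np.set_printoptions(precision=4,suppress=True)
def ray(m,uv):
    E=m["extrinsics"];d=E[:3,:3].T@np.linalg.inv(m["K"])@np.array([*uv,1.]);return -E[:3,:3].T@E[:3,3],d/np.linalg.norm(d)
def onz(m,uv,z):
    c,d=ray(m,uv);return c+d*(z-c[2])/d[2]
def tri(ms,uvs):
    A=np.zeros((3,3));b=np.zeros(3);rs=[ray(m,u) for m,u in zip(ms,uvs)]
    for c,d in rs:
        P=np.eye(3)-np.outer(d,d);A+=P;b+=P@c
    x=np.linalg.solve(A,b);return x,max(np.linalg.norm((np.eye(3)-np.outer(d,d))@(x-c)) for c,d in rs)
def proj(m,X):
    E=m["extrinsics"];p=m["K"]@(E[:3,:3]@np.asarray(X)+E[:3,3]);return p[:2]/p[2]
def state():
    o=sensors.get_obs();r=R.from_euler("xyz",o["tool_rot"],degrees=True).as_matrix()
    print("t",o["time_s"],"tcp",o["tool_pos"],"fing",r[:,0],"jaw",r[:,1],"F",o["force"],"w",o["grip_width"]);return o
def grab(n,f):
    m=viewer.camera_model(n);im=viewer.read_camera(n)[...,::-1].copy();cv2.imwrite("pics/"+f,im);return im,m
E
python3 - <<'E'
from h import *
state()
t=cv2.imread("pics/top0.png");s=cv2.imread("pics/side0.png")
z=lambda a,x0,y0,w,h,k:cv2.resize(a[y0:y0+h,x0:x0+w],None,fx=k,fy=k,interpolation=cv2.INTER_CUBIC)
C=np.zeros((600,800,3),np.uint8)
C[:280,:580]=z(t,188,120,145,70,4)
C[280:600,:340]=z(s,170,138,85,80,4)
C[280:440,340:580]=z(t,88,210,60,40,4)
C[280:440,580:800]=z(s,205,285,55,40,4)
C[440:560,340:800]=z(t,329,197,115,30,4)
cv2.imwrite("pics/c1.png",C)
E
```

```text
t 0.1 tcp [ 0.1981 -0.6189  0.4038] fing [-0.0006  0.0015 -1.    ] jaw [ 0.3049 -0.9524 -0.0017] F [ 0.1966 -1.0531  0.4294] w 0.08683850050928889
```

View pics/c1.png

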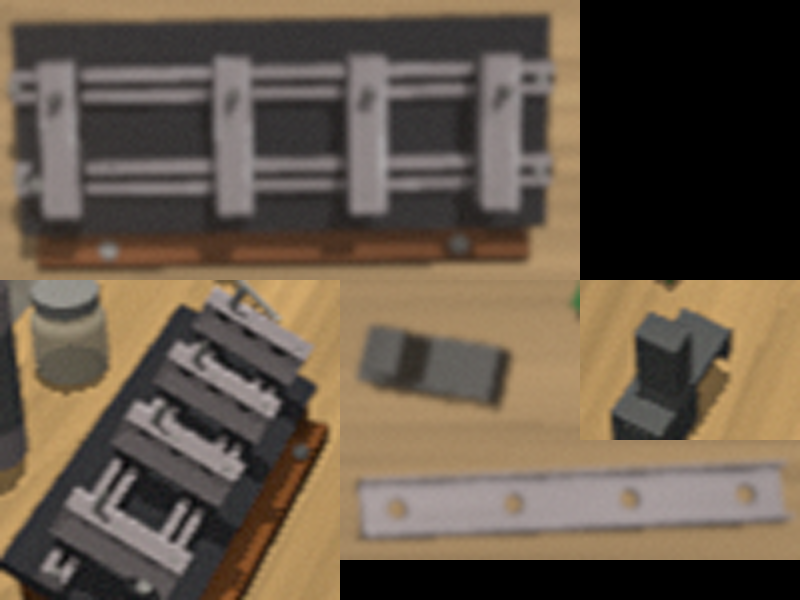

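Run:
```python
from h import *
T=viewer.camera_model("top");S=viewer.camera_model("side")
t=lambda x,y:(188+x/4-.4,120+y/4-.4); s=lambda x,y:(170+x/4-.4,138+(y-280)/4-.4)
for n,a,b in (("rib0",t(58,139),s(131,528)),("rib1",t(234,136),s(186,441)),("rib2",t(368,134),s(223,381)),("rib3",t(500,134),s(256,325)),
  ("r0up",t(57,62),s(78,492)),("r0dn",t(60,216),s(187,560)),("r3up",t(498,55),s(206,295)),("r3dn",t(501,212),s(305,354))):
    print(n,*tri((T,S),(a,b)))
g=lambda x,y:(88+(x-340)/4-.4,210+(y-280)/4-.4);c=lambda x,y:(329+(x-340)/4-.4,197+(y-440)/4-.4)
print("tab",onz(T,g(381,355),.093),"bridge end",onz(T,g(495,375),.043))
print("ch",[onz(T,c(*p),.004) for p in((398,508),(513,502),(629,498),(746,494))])
```

```text
rib0 [0.6561 0.0936 0.1365] 0.0010354350491250674
rib1 [ 0.6587 -0.0152  0.1337] 0.0007383979738209708
rib2 [ 0.6609 -0.0986  0.1317] 0.00011070315503210102
rib3 [ 0.6622 -0.1807  0.1316] 0.0015349469091222865
r0up [0.6974 0.0921 0.1577] 0.002079598076405786
r0dn [0.6127 0.0938 0.1188] 8.646927074854099e-07
r3up [ 0.7056 -0.1781  0.1532] 0.0010669069708697345
r3dn [ 0.6184 -0.1825  0.1112] 0.002576044644217756
tab [0.4802 0.3546 0.093 ] bridge end [0.4731 0.2993 0.043 ]
ch [array([ 0.5283, -0.278 ,  0.004 ]), array([ 0.532 , -0.3572,  0.004 ]), array([ 0.5343, -0.4371,  0.004 ]), array([ 0.5366, -0.5178,  0.004 ])]
```

Emit:
carry_out(moves=[[3.2,3.5,0.4,-0.04],[3.2,3.5,0.4,-0.04],[3.2,3.5,0.4,-0.04],[3.2,3.5,0.4,-0.04],[3.2,3.5,0.4,-0.04],[3.2,3.5,0.4,-0.04],[3.2,3.5,0.4,-0.04],[3.2,3.5,0,-0.04],[3.2,3.5,0,-0.04],[3.2,3.5,0,-0.04],[3.2,3.5,0,-0.04],[3.2,3.5,0,0]], hand=8.7)

```text
time_s: 1.3
tool_pos: [0.5833, -0.1863, 0.4266]
tool_rot: [-32.7, 89.4, 137.7]
force: [0.7, -0.4, 0.5]
grip_width: 0.0872
```

Emit:
carry_out(moves=[[-0.7,4.5,0,0],[-0.7,4.5,0,0],[-0.7,4.5,0,0],[-0.7,4.5,0,0],[-0.7,4.5,0,0],[-0.9,4.5,0,0],[-0.9,4.5,0,0],[-0.9,4.5,0,0],[-1,4.5,-1,0],[-1,4.5,-1,0],[-1,4.5,-1,0],[-1,4.2,-1,0]])

```text
time_s: 2.5
tool_pos: [0.478, 0.3709, 0.3796]
tool_rot: [-35.5, 89.2, 134.7]
force: [0.6, 0.8, -1.1]
grip_width: 0.0871
```

Run:
```python
from h import *
o=state();print(o["qpos"])
im,m=grab("wrist","w1.png");print(m["K"],m["extrinsics"])
cv2.imwrite("pics/w1b.png",cv2.resize(im,(800,600),interpolation=cv2.INTER_CUBIC))
print("grasp px",proj(m,o["tool_pos"]+np.array([0,0,-.1635])))
```

```text
t 2.5 tcp [0.478  0.3709 0.3796] fing [-0.0103  0.0104 -0.9999] jaw [-0.1699 -0.9854 -0.0085] F [ 0.5631  0.7887 -1.0968] w 0.08710331531140665
[  -4.6525   18.6419  -43.378    90.6084   12.216    75.9005 -149.2874]
[[267.8455   0.     257.9534]
 [  0.     267.8455 188.8122]
 [  0.       0.       1.    ]] [[-0.1685 -0.9857 -0.0085  0.4488]
 [-0.9518  0.1605  0.2614  0.3662]
 [-0.2563  0.0521 -0.9652  0.4682]
 [ 0.      0.      0.      1.    ]]
grasp px [259.2588 235.4017]
```

View pics/w1b.png

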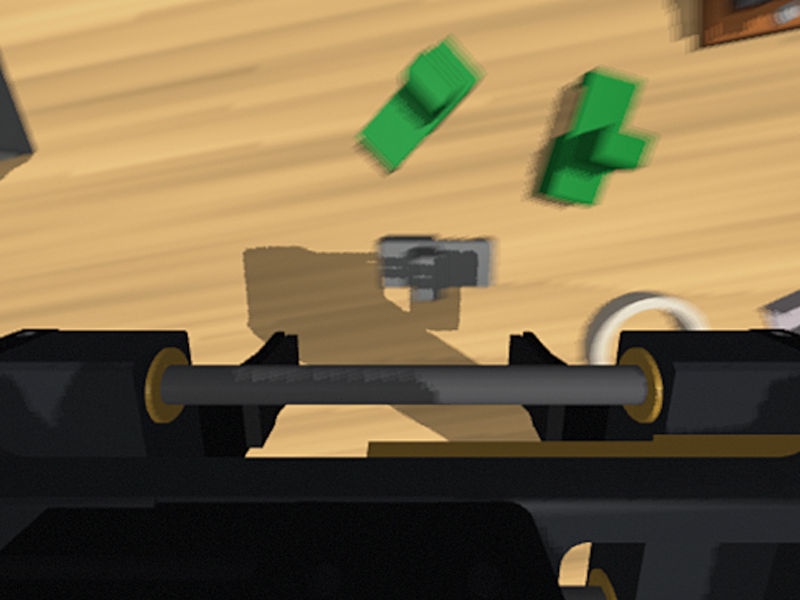

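Grey gauge at about (435,265), with its tab leaning down. Both green ones are up the picture. j7 is near its limit, so I turn the tool half round.

Emit:
carry_out(moves=[[0,-0.15,0,0.14],[0,-0.15,0,0.14],[0,-0.15,0,0.14],[0,-0.15,0,0.14],[0,-0.15,0,0.14],[0,-0.15,0,0.14],[0,-0.15,0,0.14],[0,-0.15,0,0.14],[0,-0.15,0,0.14],[0,-0.15,0,0.14],[0,-0.15,0,0.14],[0,0,0,0.14]])

```text
time_s: 3.75
tool_pos: [0.4691, 0.3622, 0.371]
tool_rot: [-27.4, 87.9, -115.8]
force: [-0.3, 0.2, -0.6]
grip_width: 0.087
```

Emit:
carry_out(moves=[[0,0,0,0.14],[0,0,0,0.14],[0,0,0,0.14],[0,0,0,0.14],[0,0,0,0.14],[0,0,0,0.14],[0,0,0,0.14],[0,0,0,0.14],[0,0,0,0.14],[0,0,0,0.14],[0,0,0,0.09],[0,0,0,0]])

```text
time_s: 4.95
tool_pos: [0.4703, 0.3561, 0.3654]
tool_rot: [-41.4, 87.7, -40.8]
force: [-1.1, -1.1, -0.6]
grip_width: 0.087
```

Run:
```python
from h import *
o=state();print(o["qpos"])
im,m=grab("wrist","w2.png")
cv2.imwrite("pics/w2b.png",cv2.resize(im,(800,600),interpolation=cv2.INTER_CUBIC))
t,_=grab("top","t2.png");M=viewer.camera_model("top")
print("grasp px",proj(m,o["tool_pos"]+np.array([0,0,-.1635])),"pred tab top",proj(m,[.4802,.3546,.093])*1.5625,proj(m,[.4802,.3546,.043])*1.5625)
```

```text
t 4.95 tcp [0.4703 0.3561 0.3654] fing [ 0.0308 -0.0266 -0.9992] jaw [-0.0092  0.9996 -0.0269] F [-1.1186 -1.0864 -0.5549] w 0.08704132960501094
[ 16.6963  31.6412 -76.2826  93.54    33.4799  80.4019  26.748 ]
grasp px [266.1172 232.6991] pred tab top [412.7001 302.1938] [413.0283 282.2642]
```

View pics/w2b.png

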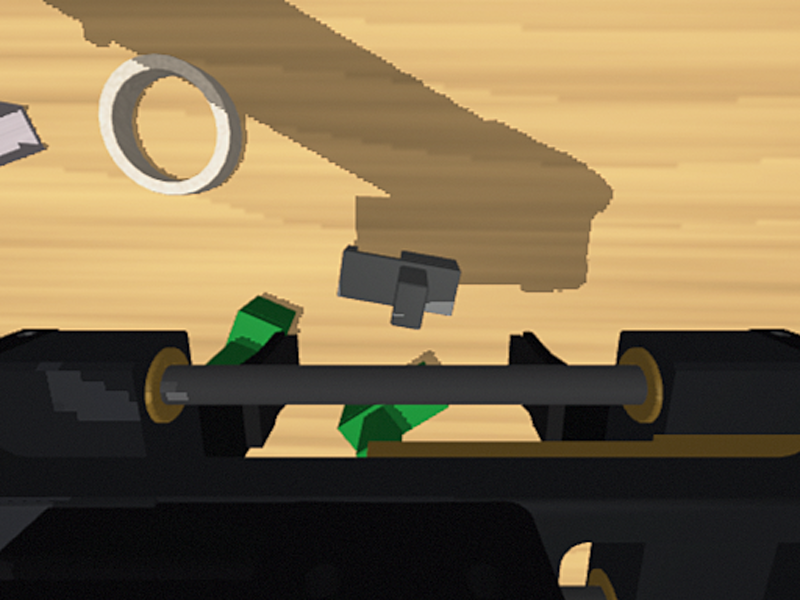

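Gauge: bridge runs (345,250) to (457,290), with its tab top near (409,304), about 2 mm from where it was predicted. The tape at (170,125) is clear. I trim the yaw and descend with a narrower opening.

Emit:
carry_out(moves=[[0,0,0,-0.04],[0,0,0,-0.04],[0,0,0,-0.04],[0.1,0,-1,0],[0.1,0,-1,0],[0.1,0,-1,0],[0.1,0.1,-1,0],[0.1,0,-1,0],[0.1,0,-1,0],[0,0,0,0]], hand=5.0)

```text
time_s: 6.05
tool_pos: [0.4767, 0.3561, 0.2978]
tool_rot: [-46.5, 87.6, -53.7]
force: [-0.8, 0.0, -0.7]
grip_width: 0.0502
```

Run:
```python
from h import *
o=state();print(o["qpos"])
```

```text
t 6.05 tcp [0.4767 0.3561 0.2978] fing [ 0.0245 -0.0334 -0.9991] jaw [ 0.1258  0.9916 -0.0301] F [-0.7858  0.03   -0.7118] w 0.05021576431442444
[ 13.3991  34.3267 -70.8178  97.0074  35.9202  74.5977  17.6699]
```

Emit:
carry_out(moves=[[0,0.05,-1,0],[0,0.05,-1,0],[0,0.05,-1,0],[0,0.05,-1,0],[0,0.05,-1,0],[0,0,-1,0],[0,0,-0.5,0],[0,0,0,0]])

```text
time_s: 6.85
tool_pos: [0.4764, 0.3589, 0.2268]
tool_rot: [-46.7, 87.7, -53.9]
force: [0.6, -0.2, -0.3]
grip_width: 0.0502
```

Run:
```python
from h import *
o=state();print(o["tool_pos"]+.1635*R.from_euler("xyz",o["tool_rot"],degrees=True).as_matrix()[:,0])
im,m=grab("wrist","w3.png");s,_=grab("side","s3.png")
C=np.zeros((300,800,3),np.uint8)
C[:,:400]=cv2.resize(im[90:270,136:376],(400,300),interpolation=3);C[:,400:]=cv2.resize(s[260:350,180:300],(400,300),interpolation=3)
cv2.imwrite("pics/c3.png",C)
```

```text
t 6.85 tcp [0.4764 0.3589 0.2268] fing [ 0.0241 -0.0331 -0.9992] jaw [ 0.1255  0.9916 -0.0298] F [ 0.6351 -0.2343 -0.2717] w 0.050203679318192536
[0.4804 0.3535 0.0634]
```

View pics/c3.png

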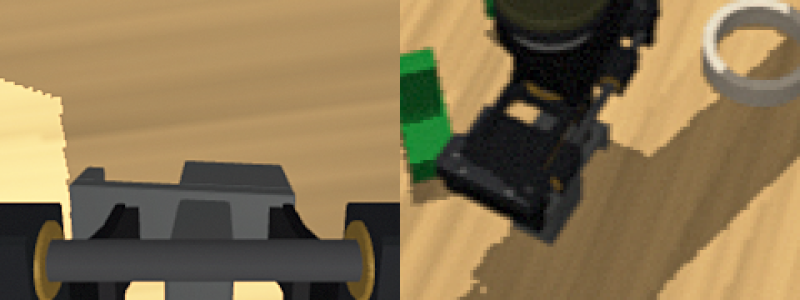

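Tab (185,250) stands between the two fingers. Closing.

Emit:
carry_out(moves=[[0,0,0.3,0],[0,0,0,0],[0,0,0,0],[0,0,0,0],[0,0,0,0],[0,0,0,0],[0,0,0,0]], hand=0, force=60)

```text
time_s: 7.65
tool_pos: [0.4773, 0.3596, 0.2329]
tool_rot: [-40.6, 87.6, -47.8]
force: [0.7, 0.1, 0.2]
grip_width: 0.0197
```

Emit:
carry_out(moves=[[0,0,1,0],[0,0,2,0],[0,0,2.5,0],[0,0,2.5,0],[0,0,2.5,0],[0,0,2.5,0],[0,0,2.5,0],[0,0,2.5,0],[0,0,2,0],[0,0,1,0],[0,0,0,0]])

```text
time_s: 8.75
tool_pos: [0.472, 0.3603, 0.4631]
tool_rot: [-35.5, 87.6, -42.3]
force: [-0.5, -1.4, -2.8]
grip_width: 0.0196
```

Run:
```python
from h import *
o=state();print(o["qpos"])
```

```text
t 8.75 tcp [0.472  0.3603 0.4631] fing [ 0.0307 -0.028  -0.9991] jaw [ 0.1203  0.9924 -0.0241] F [-0.5376 -1.3782 -2.7725] w 0.019627227687284154
[ 15.3562  26.209  -75.3275  84.7801  27.6413  88.7711  23.8731]
```

Emit:
carry_out(moves=[[1.3,-2.6,0,0],[1.5,-3.2,0,0],[1.5,-3.2,0,0],[1.5,-3.2,0,0],[1.5,-3.2,0,0],[1.5,-3.2,0,0],[1.5,-3.2,0,0],[1.5,-3.2,0,0],[1.5,-3.2,0,0.03],[1.5,-3,0,0.03],[0.8,-2,0,0.03],[0,0,0,0]])

```text
time_s: 9.95
tool_pos: [0.6254, 0.0134, 0.4526]
tool_rot: [-58.7, 88.0, -59.7]
force: [-0.7, -0.0, -0.4]
grip_width: 0.0195
```

Run:
```python
from h import *
o=state();print(o["qpos"])
```

```text
t 9.95 tcp [0.6254 0.0134 0.4526] fing [ 0.0174 -0.0299 -0.9994] jaw [ 0.0177  0.9994 -0.0296] F [-0.7224 -0.0201 -0.4266] w 0.019503393958925478
[ 46.7561  30.3377 -72.9353  81.4255  30.8496  88.767   64.733 ]
```

Emit:
carry_out(moves=[[0.3,0.1,-1,0.02],[0.3,0.1,-1,0.02],[0.3,0.1,-1,0],[0.2,0.1,-1,0],[0.1,0.1,-1,0],[0,0,-1,0],[0,0,-1,0],[0,0,-1,0],[0,0,-0.6,0],[0,0,0,0]])

```text
time_s: 10.95
tool_pos: [0.6355, 0.0248, 0.356]
tool_rot: [-66.3, 88.2, -64.3]
force: [-0.2, -0.4, -1.7]
grip_width: 0.0198
```

Run:
```python
from h import *
o=state();print(o["qpos"]);print(o["tool_pos"]+.1635*R.from_euler("xyz",o["tool_rot"],degrees=True).as_matrix()[:,0])
t,_=grab("top","t4.png");s,_=grab("side","s4.png");w,_=grab("wrist","w4.png")
C=np.zeros((600,800,3),np.uint8)
C[:300,:400]=cv2.resize(t[110:200,180:300],(400,300),interpolation=3);C[:300,400:]=cv2.resize(s[130:235,145:285],(400,300),interpolation=3)
C[300:,:400]=cv2.resize(w,(400,300),interpolation=3);C[300:,400:]=cv2.resize(w[90:225,166:346],(400,300),interpolation=3)
cv2.imwrite("pics/c4.png",C)
```

```text
t 10.95 tcp [0.6355 0.0248 0.356 ] fing [ 0.0133 -0.0276 -0.9995] jaw [-0.0341  0.999  -0.0281] F [-0.1755 -0.3826 -1.6965] w 0.019758697833288322
[ 44.1584  35.1772 -70.0127  87.6527  35.0616  80.6777  63.7057]
[0.6377 0.0203 0.1925]
```

View pics/c4.png

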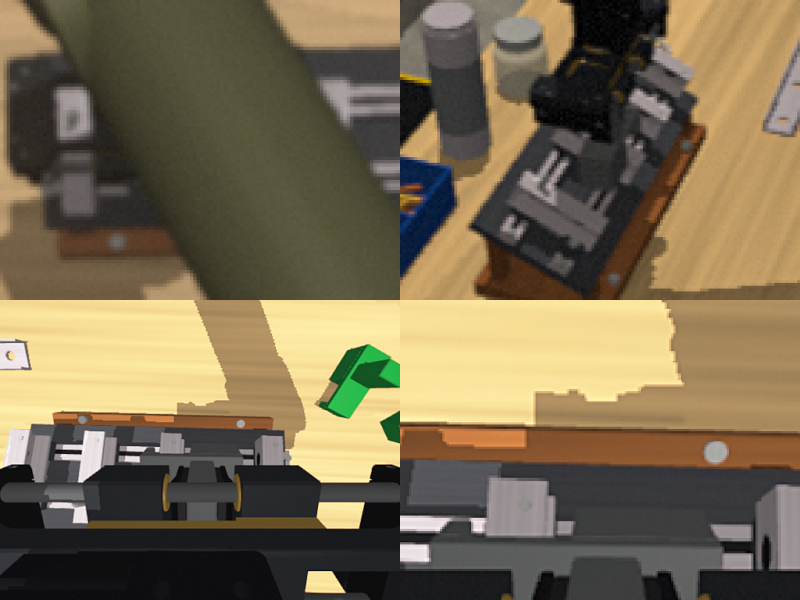

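Run:
```python
from h import *
m=viewer.camera_model("wrist")
w=lambda x,y:(166+(x-400)/2.2222-.3,90+(y-300)/2.2222-.3)
for n,p,z in(("r1 -y",(490,478),.1134),("r1 +y",(548,478),.1134),("r0 -y",(757,490),.117),("bedscrew",(716,452),.0)):
    print(n,w(*p),onz(m,w(*p),z))
```

```text
r1 -y (206.20040500405003, 169.80080100801007) [ 0.6141 -0.0273  0.1134]
r1 +y (232.30066600666004, 169.80080100801007) [ 0.6132 -0.0049  0.1134]
r0 -y (326.35160651606515, 175.2008550085501) [0.6138 0.0745 0.117 ]
bedscrew (307.90142201422015, 158.10068400684005) [0.6174 0.0771 0.    ]
```

Wrist crop shows rib 1's lower end at (490–548,478), 22 mm wide and at y=-0.016, under the gauge's slot and agreeing with the top and side views. Shift -8 mm and lower.

Emit:
carry_out(moves=[[0,-0.4,0,-0.01],[0,-0.4,0,0],[0,0,-0.6,0],[0,0,-0.6,0],[0,0,-0.5,0],[0,0,-0.3,0],[0,0,0,0]])

```text
time_s: 11.8
tool_pos: [0.6362, 0.0158, 0.337]
tool_rot: [-59.6, 88.1, -58.4]
force: [-0.6, 0.5, -2.5]
grip_width: 0.0202
```

```bash
cat >> h.py <<'E'
def gp():
    o=state();g=o["tool_pos"]+.1635*R.from_euler("xyz",o["tool_rot"],degrees=True).as_matrix()[:,0];print("grasp",g,"q",o["qpos"]);return g
E
python3 -c "from h import *;gp()"
```

```text
t 11.8 tcp [0.6362 0.0158 0.337 ] fing [ 0.0171 -0.0278 -0.9995] jaw [-0.0217  0.9994 -0.0281] F [-0.5571  0.5313 -2.481 ] w 0.020232998966101978
grasp [0.639  0.0112 0.1736] q [ 44.7031  35.875  -69.2233  88.9996  35.8523  78.707   63.251 ]
```

Emit:
carry_out(moves=[[0,0,-0.3,0],[0,0,-0.2,0],[0,0.3,0,0],[0,0.3,0,0],[0,0.3,0,0],[0,0.3,0,0],[0,0.3,0,0],[0,0,0,0]])

```text
time_s: 12.6
tool_pos: [0.637, 0.0269, 0.3326]
tool_rot: [-67.6, 87.5, -66.7]
force: [-1.2, 1.7, 0.7]
grip_width: 0.0196
```

```bash
python3 -c "from h import *;gp()"
```

```text
t 12.6 tcp [0.637  0.0269 0.3326] fing [ 0.017  -0.0396 -0.9991] jaw [-0.0163  0.9991 -0.0398] F [-1.2071  1.7258  0.6777] w 0.01955395781625088
grasp [0.6398 0.0204 0.1692] q [ 43.1003  35.9776 -68.5974  89.0926  36.4537  78.6196  61.67  ]
```

Emit:
carry_out(moves=[[0,0.6,0,0],[0,0.6,0,0]])

```text
time_s: 12.8
tool_pos: [0.6376, 0.0333, 0.332]
tool_rot: [-74.0, 86.9, -73.4]
force: [-2.5, -8.6, 0.7]
grip_width: 0.0197
```

```bash
python3 -c "from h import *;gp()"
```

```text
t 12.8 tcp [0.6376 0.0333 0.332 ] fing [ 0.0152 -0.0512 -0.9986] jaw [-0.0099  0.9986 -0.0514] F [-2.4601 -8.5865  0.678 ] w 0.019740529039890396
grasp [0.6401 0.025  0.1687] q [ 42.0063  35.9795 -68.1976  88.9158  36.8934  78.9943  60.5526]
```

Emit:
carry_out(moves=[[0,1.0,0,0],[0,1.0,0,0]])

```text
time_s: 13.0
tool_pos: [0.6384, 0.0462, 0.3314]
tool_rot: [-79.7, 86.2, -79.6]
force: [-2.1, -8.6, 1.5]
grip_width: 0.0194
```

```bash
python3 -c "from h import *;gp()"
```

```text
t 13.0 tcp [0.6384 0.0462 0.3314] fing [ 0.0121 -0.066  -0.9977] jaw [-0.0011  0.9978 -0.0661] F [-2.0971 -8.6368  1.4521] w 0.01938744965982428
grasp [0.6403 0.0354 0.1683] q [ 40.0806  35.995  -67.5619  88.5825  37.3768  79.5701  58.7408]
```

Emit:
carry_out(moves=[[0,1.0,0,0.01],[0,0.6,0,0.01]])

```text
time_s: 13.2
tool_pos: [0.6385, 0.0567, 0.3309]
tool_rot: [-84.3, 85.4, -83.5]
force: [-3.5, -8.2, 1.8]
grip_width: 0.0195
```

```bash
python3 -c "from h import *;gp()"
```

```text
t 13.2 tcp [0.6385 0.0567 0.3309] fing [ 0.0091 -0.0797 -0.9968] jaw [-0.0144  0.9967 -0.0798] F [-3.4727 -8.2378  1.8383] w 0.01952637910489529
grasp [0.64   0.0437 0.1679] q [ 38.5855  36.1205 -67.2322  88.3206  37.9536  80.1983  58.3242]
```

Emit:
carry_out(moves=[[0,0.6,0,0]])

```text
time_s: 13.3
tool_pos: [0.6388, 0.0598, 0.3307]
tool_rot: [-85.6, 85.0, -85.0]
force: [-1.4, -8.2, 1.3]
grip_width: 0.0196
```

Emit:
carry_out(moves=[[0,0.5,0,0]])

```text
time_s: 13.4
tool_pos: [0.6391, 0.062, 0.3305]
tool_rot: [-86.5, 84.7, -86.0]
force: [-1.1, -7.8, 0.1]
grip_width: 0.0199
```

```bash
python3 -c "from h import *;gp()"
```

```text
t 13.4 tcp [0.6391 0.062  0.3305] fing [ 0.0065 -0.0929 -0.9957] jaw [-0.0076  0.9956 -0.0929] F [-1.1014 -7.8056  0.1292] w 0.019912028194133513
grasp [0.6402 0.0469 0.1677] q [ 37.4826  36.1369 -66.7258  88.0595  38.3749  80.7069  57.3235]
```

Emit:
carry_out(moves=[[0,0.6,0,0]])

```text
time_s: 13.5
tool_pos: [0.6395, 0.0648, 0.3301]
tool_rot: [-87.4, 84.3, -87.1]
force: [-1.9, -8.1, 0.9]
grip_width: 0.0197
```

Emit:
carry_out(moves=[[0,0.6,0,0]])

```text
time_s: 13.6
tool_pos: [0.6399, 0.0679, 0.3298]
tool_rot: [-88.1, 83.9, -88.1]
force: [-0.8, -8.4, 0.3]
grip_width: 0.0197
```

```bash
python3 -c "from h import *;gp()"
```

```text
t 13.6 tcp [0.6399 0.0679 0.3298] fing [ 0.0035 -0.1063 -0.9943] jaw [ 0.      0.9943 -0.1063] F [-0.8302 -8.3561  0.2928] w 0.019704355656028565
grasp [0.6404 0.0505 0.1673] q [ 36.2938  36.1936 -66.1839  87.7597  38.8123  81.2543  56.2329]
```

Emit:
carry_out(moves=[[0,0.5,0,0.02]])

```text
time_s: 13.7
tool_pos: [0.6399, 0.0698, 0.3295]
tool_rot: [-89.6, 83.5, -88.7]
force: [-4.3, -9.2, 2.7]
grip_width: 0.0197
```

Emit:
carry_out(moves=[[0,0.5,0,0.01]])

```text
time_s: 13.8
tool_pos: [0.64, 0.0712, 0.3292]
tool_rot: [-90.9, 83.0, -89.6]
force: [-4.3, -9.6, 2.8]
grip_width: 0.0196
```

Run:
```python
from h import *
gp()
w,_=grab("wrist","w5.png");t,_=grab("top","t5.png");s,_=grab("side","s5.png")
C=np.zeros((600,800,3),np.uint8)
C[:300,:400]=cv2.resize(t[110:200,180:300],(400,300),interpolation=3);C[:300,400:]=cv2.resize(s[150:225,170:270],(400,300),interpolation=3)
C[300:,:400]=cv2.resize(w,(400,300),interpolation=3);C[300:,400:]=cv2.resize(w[90:225,166:346],(400,300),interpolation=3)
cv2.imwrite("pics/c5.png",C)
```

```text
t 13.8 tcp [0.64   0.0712 0.3292] fing [ 0.0008 -0.1216 -0.9926] jaw [-0.0221  0.9923 -0.1216] F [-4.3029 -9.608   2.7823] w 0.019635083460038175
grasp [0.6401 0.0514 0.1669] q [ 35.5278  36.347  -65.988   87.5948  39.5133  81.9059  56.8776]
```

View pics/c5.png

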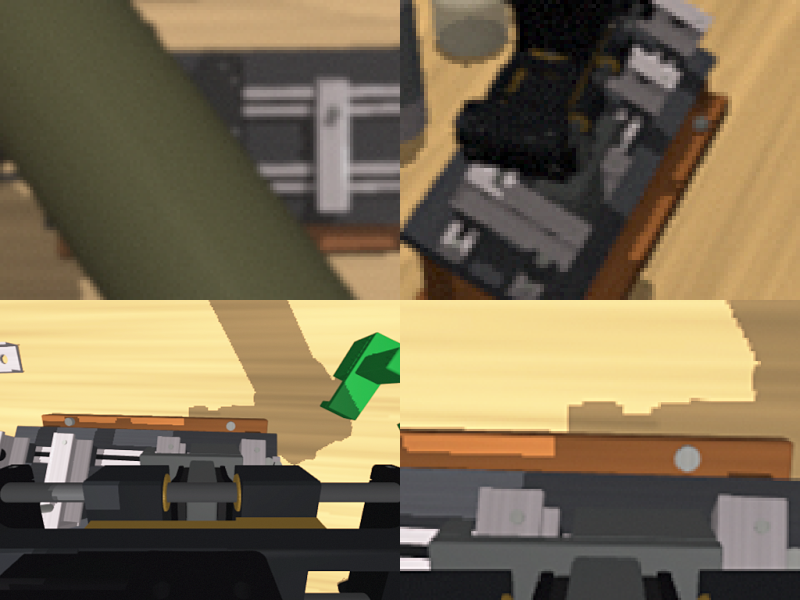

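Run:
```python
from h import *
m=viewer.camera_model("wrist")
w=lambda x,y:(166+(x-400)/2.2222-.3,90+(y-300)/2.2222-.3)
P={}
for n,p in(("r1-",(478,487)),("r1+",(544,488)),("r0-",(718,495)),("r0+",(788,497))):
    P[n]=onz(m,w(*p),.1134+.0012*(n[1]=='0'));print(n,P[n])
print("centre dist",np.linalg.norm((P["r0-"]+P["r0+"]-P["r1-"]-P["r1+"])/2))
im=cv2.imread("pics/w5.png")[165:185].astype(int);
for v in (6,8,10,12,14): print(v+165,im[v,196:236].mean(1).astype(int).tolist(),im[v,304:344].mean(1).astype(int).tolist())
```

```text
r1- [ 0.6132 -0.001   0.1134]
r1+ [0.6124 0.0225 0.1134]
r0- [0.6118 0.0816 0.1146]
r0+ [0.6113 0.1041 0.1146]
centre dist 0.0820615978856723
171 [88, 87, 87, 86, 86, 86, 87, 87, 86, 87, 86, 86, 87, 88, 88, 87, 89, 88, 87, 87, 88, 88, 87, 88, 92, 73, 52, 56, 56, 55, 57, 56, 55, 56, 57, 57, 56, 57, 57, 58] [54, 56, 55, 56, 56, 55, 55, 55, 55, 56, 58, 58, 58, 57, 58, 56, 57, 57, 55, 58, 56, 57, 56, 57, 57, 57, 57, 57, 57, 54, 53, 53, 52, 54, 56, 55, 54, 57, 57, 58]
173 [89, 89, 89, 89, 89, 85, 83, 82, 81, 80, 83, 84, 85, 86, 86, 87, 88, 87, 88, 87, 88, 88, 89, 90, 90, 69, 53, 54, 55, 55, 54, 56, 55, 55, 56, 58, 56, 57, 58, 58] [55, 55, 54, 56, 56, 56, 56, 56, 55, 56, 55, 57, 56, 54, 57, 54, 56, 56, 56, 55, 54, 55, 56, 55, 58, 55, 55, 56, 56, 56, 55, 54, 55, 56, 55, 56, 57, 56, 57, 56]
175 [87, 88, 85, 86, 82, 106, 141, 154, 153, 153, 149, 141, 139, 142, 141, 137, 137, 138, 140, 138, 134, 132, 129, 128, 126, 126, 128, 124, 127, 131, 127, 123, 123, 101, 63, 52, 57, 55, 57, 57] [57, 57, 57, 58, 57, 56, 56, 56, 57, 56, 55, 57, 57, 57, 58, 58, 56, 58, 57, 56, 57, 56, 55, 56, 57, 56, 57, 55, 57, 57, 57, 57, 56, 56, 57, 55, 56, 57, 55, 56]
177 [88, 89, 90, 87, 83, 116, 146, 152, 149, 149, 144, 145, 147, 150, 149, 145, 146, 148, 151, 150, 149, 149, 146, 147, 148, 151, 148, 152, 156, 156, 153, 152, 153, 151, 119, 66, 53, 56, 58, 56] [58, 57, 57, 55, 54, 77, 93, 91, 87, 83, 74, 55, 44, 46, 46, 47, 50, 47, 48, 49, 50, 50, 50, 52, 52, 52, 53, 52, 53, 53, 52, 54, 56, 54, 56, 58, 58, 57, 59, 58]
179 [89, 89, 88, 87, 83, 124, 151, 151, 151, 148, 144, 144, 148, 149, 147, 145, 145, 150, 151, 149, 148, 144, 144, 147, 146, 147, 147, 151, 154, 153, 150, 150, 151, 143, 106, 61, 55, 58, 59, 58] [56, 56, 56, 50, 69, 134, 159, 154, 156, 155, 153, 148, 149, 153, 153, 147, 147, 147, 149, 150, 147, 146, 144, 141, 141, 141, 142, 141, 140, 140, 143, 140, 137, 135, 135, 111, 67, 55, 57, 58]
```

Rib 1 (478–543,487) and rib 0 (718–787,495) are about 80 mm apart by rib widths, and the gauge bottom has stalled, so it is butted. The tool has been levered over 7°, so I back off inside the slot and hold, then lift.

Emit:
carry_out(moves=[[0,-0.4,0,0],[0,0,0,0],[0,0,0,0],[0,0,0,0],[0,0,0,0]])

```text
time_s: 14.45
tool_pos: [0.6395, 0.0698, 0.3297]
tool_rot: [-90.7, 83.3, -89.3]
force: [-1.4, -0.7, 0.5]
grip_width: 0.0197
```

Run:
```python
from h import *
gp()
m=viewer.camera_model("wrist");w,_=grab("wrist","w6.png")
g=w.mean(2);print(g[170:186,200:236:1][::3].astype(int).tolist())
for v in(176,178,180,182):print(v,g[v,190:235].astype(int).tolist(),g[v,295:345].astype(int).tolist())
```

```text
t 14.45 tcp [0.6395 0.0698 0.3297] fing [ 0.0014 -0.1171 -0.9931] jaw [-0.0243  0.9928 -0.1171] F [-1.3659 -0.6588  0.4666] w 0.0197027087035364
grasp [0.6397 0.0507 0.1673] q [ 35.8682  36.2609 -66.1251  87.6977  39.2893  81.7287  57.2091]
[[88, 89, 88, 88, 89, 87, 88, 89, 87, 89, 88, 89, 88, 88, 88, 89, 89, 89, 90, 79, 60, 56, 57, 57, 57, 56, 57, 56, 56, 58, 59, 55, 57, 55, 57, 56], [88, 89, 87, 84, 83, 82, 83, 84, 86, 88, 88, 90, 90, 88, 87, 87, 87, 88, 89, 71, 53, 54, 56, 55, 56, 56, 55, 55, 55, 56, 56, 57, 59, 56, 57, 58], [87, 80, 113, 145, 152, 149, 149, 147, 147, 149, 153, 150, 146, 146, 148, 150, 150, 148, 146, 146, 145, 147, 147, 145, 148, 151, 150, 146, 144, 143, 134, 91, 49, 55, 56, 56], [89, 80, 128, 153, 148, 148, 147, 145, 145, 149, 149, 146, 145, 147, 150, 149, 150, 147, 146, 145, 147, 148, 147, 147, 152, 155, 153, 151, 149, 150, 140, 99, 58, 58, 58, 58], [84, 91, 132, 151, 149, 148, 147, 146, 146, 150, 149, 145, 145, 148, 151, 150, 148, 148, 146, 145, 147, 149, 148, 149, 153, 156, 152, 150, 149, 152, 135, 83, 45, 50, 53, 52], [80, 115, 146, 150, 148, 148, 147, 145, 1
[... 1169 characters left out ...]
 137, 96, 58, 56, 57] [56, 56, 57, 57, 58, 57, 58, 56, 58, 56, 56, 56, 54, 54, 98, 143, 155, 154, 154, 153, 149, 151, 154, 156, 154, 151, 150, 154, 157, 157, 153, 151, 149, 149, 149, 151, 151, 153, 152, 153, 153, 152, 149, 149, 148, 107, 51, 56, 57, 57]
182 [88, 88, 88, 88, 86, 88, 90, 89, 89, 87, 84, 91, 132, 151, 149, 148, 147, 146, 146, 150, 149, 145, 145, 148, 151, 150, 148, 148, 146, 145, 147, 149, 148, 149, 153, 156, 152, 150, 149, 152, 135, 83, 45, 50, 53] [59, 56, 58, 57, 57, 58, 57, 58, 58, 59, 57, 57, 52, 80, 115, 144, 153, 154, 152, 148, 146, 146, 149, 154, 150, 148, 147, 149, 153, 154, 150, 149, 148, 148, 148, 151, 150, 149, 151, 156, 156, 153, 152, 154, 158, 117, 52, 55, 57, 58]
```

Emit:
carry_out(moves=[[0,-0.4,0,0],[0,-0.2,0,0],[0,0,0,0],[0,0,0,0]])

```text
time_s: 14.9
tool_pos: [0.639, 0.0659, 0.33]
tool_rot: [-90.6, 83.5, -89.0]
force: [-1.6, 0.3, -0.9]
grip_width: 0.0197
```

Run:
```python
from h import *
import json
E=None
m=viewer.camera_model("wrist");gp()
w,_=grab("wrist","w7.png");g=cv2.GaussianBlur(w.mean(2),(1,5),0)
for v in(177,179,181,183,185):
    r=g[v];d=np.diff(r);up=[(i,int(d[i])) for i in range(180,350) if abs(d[i])>25];print(v,up)
```

```text
t 14.9 tcp [0.639  0.0659 0.33  ] fing [ 0.002  -0.1129 -0.9936] jaw [-0.0274  0.9932 -0.1129] F [-1.6177  0.3364 -0.8905] w 0.019707921777660023
grasp [0.6394 0.0474 0.1676] q [ 36.4816  36.1905 -66.3328  87.8507  39.1232  81.5455  57.7728]
177 [(205, 35), (206, 29), (234, -37), (235, -34)]
179 [(205, 41), (206, 25), (234, -40), (235, -44), (313, 38)]
181 [(205, 41), (234, -42), (235, -40), (312, 31), (313, 44), (343, -30), (344, -45)]
183 [(205, 38), (234, -35), (313, 33), (343, -29), (344, -57)]
185 [(204, 27), (205, 33), (240, -35), (241, -44), (310, 27), (313, 32), (343, -29), (344, -57)]
```

Run:
```python
from h import *
m=viewer.camera_model("wrist")
for z in(.111,.113,.115):
    a=[onz(m,(u,v),z) for u,v in((206,180),(235.1,180),(313.2,182),(344.2,182))]
    print(z,[p[:2] for p in a],[np.linalg.norm(a[1]-a[0]),np.linalg.norm(a[3]-a[2]),np.linalg.norm(a[2]-a[0]),np.linalg.norm(a[3]-a[1])])
```

```text
0.111 [array([ 0.6181, -0.0014]), array([0.6168, 0.0219]), array([0.6151, 0.0818]), array([0.6139, 0.1045])] [np.float64(0.02335674943811645), np.float64(0.022704326807728572), np.float64(0.08324272190123208), np.float64(0.08259002976053208)]
0.113 [array([ 0.6176, -0.0008]), array([0.6164, 0.0223]), array([0.6147, 0.0816]), array([0.6135, 0.104 ])] [np.float64(0.023123773241237763), np.float64(0.022477858320477384), np.float64(0.0824124020479596), np.float64(0.08176622030516732)]
0.115 [array([ 0.6171, -0.0001]), array([0.6159, 0.0227]), array([0.6143, 0.0814]), array([0.613 , 0.1036])] [np.float64(0.02289079704435909), np.float64(0.022251389833226207), np.float64(0.08158208219468713), np.float64(0.08094241084980255)]
```

Emit:
carry_out(moves=[[0,0.4,0,0],[0,1.2,0,0]])

```text
time_s: 15.15
tool_pos: [0.6402, 0.0736, 0.3292]
tool_rot: [-91.6, 82.5, -90.5]
force: [-2.6, -26.3, 4.5]
grip_width: 0.0199
```

Run:
```python
from h import *
g=gp();o=sensors.get_obs();f=R.from_euler("xyz",o["tool_rot"],degrees=True).as_matrix()[:,0]
print("contact-level y",(g+.042*f)[1])
```

```text
t 15.15 tcp [0.6402 0.0736 0.3292] fing [-0.0012 -0.1307 -0.9914] jaw [-0.0181  0.9913 -0.1306] F [ -2.6352 -26.3015   4.5029] w 0.019898083109469337
grasp [0.64   0.0522 0.1671] q [ 34.9796  36.4    -65.777   87.4292  39.846   82.3277  56.313 ]
contact-level y 0.0466980633648456
```

26 N with no motion: butted against fixed rib 0. Back off, hold, lift, then use rib 0's outer side to lever the tool straight again.

Emit:
carry_out(moves=[[0,-0.6,0,0],[0,-0.4,0,0],[0,0,0,0],[0,0,0,0],[0,0,1,0],[0,0,1.5,0],[0,0,1.5,0],[0,0,1.5,0],[0,0,1,0],[0,0,0,0]])

```text
time_s: 16.15
tool_pos: [0.6403, 0.0654, 0.401]
tool_rot: [-90.1, 82.6, -89.0]
force: [0.1, -0.3, -2.4]
grip_width: 0.0196
```

Emit:
carry_out(moves=[[0,2,0,0],[0,3,0,0],[0,3,0,0],[0,3,0,0],[0,1.5,0,0],[0,0,0,0]])

```text
time_s: 16.75
tool_pos: [0.6405, 0.1917, 0.4002]
tool_rot: [-90.3, 82.5, -89.5]
force: [0.1, -0.3, -1.6]
grip_width: 0.0195
```

```bash
python3 -c "from h import *;gp()"
```

```text
t 16.75 tcp [0.6405 0.1917 0.4002] fing [ 0.0011 -0.1298 -0.9915] jaw [-0.0138  0.9914 -0.1298] F [ 0.1242 -0.3416 -1.5741] w 0.019536144626233546
grasp [0.6406 0.1705 0.2381] q [ 21.7331  36.401  -65.8456  77.889   38.4767  90.9922  48.9729]
```

Emit:
carry_out(moves=[[0,0,-1.5,0],[0,0,-1.5,0],[0,0,-1.5,0],[0,0,-1.5,0],[0,0,-1.2,0],[0,-0.6,0,0],[0,-0.8,0,0],[0,-0.8,0,0],[0,-0.8,0,0]])

```text
time_s: 17.65
tool_pos: [0.638, 0.1744, 0.322]
tool_rot: [-87.5, 85.1, -86.1]
force: [0.6, 12.6, -4.4]
grip_width: 0.0195
```

```bash
python3 -c "from h import *;gp()"
```

```text
t 17.65 tcp [0.638  0.1744 0.322 ] fing [ 0.0059 -0.0857 -0.9963] jaw [-0.0254  0.996  -0.0858] F [ 0.5879 12.5517 -4.4048] w 0.019487525947806575
grasp [0.639  0.1604 0.1591] q [ 25.3568  38.868  -65.4121  85.1784  39.4847  81.8406  48.6794]
```

Emit:
carry_out(moves=[[0,-0.8,0,0],[0,-0.8,0,0],[0,-0.8,0,0],[0,-0.8,0,0],[0,-0.8,0,0]])

```text
time_s: 18.15
tool_pos: [0.6336, 0.1609, 0.3266]
tool_rot: [-45.9, 88.5, -42.9]
force: [1.7, 11.8, -6.2]
grip_width: 0.0197
```

```bash
python3 -c "from h import *;gp()"
```

```text
t 18.15 tcp [0.6336 0.1609 0.3266] fing [ 0.0197 -0.0183 -0.9996] jaw [-0.0517  0.9985 -0.0193] F [ 1.6752 11.7516 -6.16  ] w 0.019740220094554107
grasp [0.6369 0.1579 0.1631] q [ 29.7783  38.3047 -68.0358  86.9752  37.4043  78.877   51.8337]
```

Emit:
carry_out(moves=[[0,-0.8,-0.1,-0.01],[0,-0.8,-0.1,-0.01],[0,-0.8,-0.1,-0.01],[0,-0.8,-0.1,-0.01],[0,0.5,0,0],[0,0.3,0,0]])

```text
time_s: 18.75
tool_pos: [0.631, 0.1585, 0.3294]
tool_rot: [41.7, 87.2, 43.6]
force: [0.4, -0.0, -2.4]
grip_width: 0.0194
```

```bash
python3 -c "from h import *;gp()"
```

```text
t 18.75 tcp [0.631  0.1585 0.3294] fing [ 0.0359  0.0341 -0.9988] jaw [-0.0326  0.9989  0.033 ] F [ 0.3993 -0.0376 -2.4191] w 0.01942287702722724
grasp [0.6369 0.164  0.1661] q [ 32.1982  37.9992 -69.6418  88.0844  35.8266  76.3452  51.5166]
```

Emit:
carry_out(moves=[[0,0,1.5,0],[0,0,2,0],[0,0,2,0],[0,0,1,0],[0,-3,0,0],[0,-3,0,0],[0,-3,0,0],[0,-3,0,0],[0.1,-3,0,0],[0.1,-3,0,0],[0.1,-3,0,0],[0.1,-1.8,0,0]])

```text
time_s: 19.95
tool_pos: [0.633, -0.0795, 0.4038]
tool_rot: [28.6, 87.5, 30.5]
force: [-0.1, -0.3, -1.4]
grip_width: 0.0195
```

Emit:
carry_out(moves=[[0,0,0,0],[0,0,-1,0],[0,0,-1,0],[0,0,-1,0]])

```text
time_s: 20.35
tool_pos: [0.6332, -0.079, 0.3731]
tool_rot: [28.2, 87.4, 30.0]
force: [-0.3, -0.4, -2.6]
grip_width: 0.0193
```

Run:
```python
from h import *
gp();m=viewer.camera_model("wrist");w,_=grab("wrist","w8.png")
g=cv2.GaussianBlur(w.mean(2),(1,3),0)
for v in range(160,190,4):
    d=np.diff(g[v]);print(v,[(i,int(d[i])) for i in range(140,380) if abs(d[i])>25])
cv2.imwrite("pics/c8.png",cv2.resize(w[90:225,136:376],(800,450),interpolation=3))
```

```text
t 20.35 tcp [ 0.6332 -0.079   0.3731] fing [ 0.0387  0.0223 -0.999 ] jaw [-0.0322  0.9993  0.0211] F [-0.325  -0.4046 -2.5849] w 0.019339265281369273
grasp [ 0.6395 -0.0754  0.2098] q [ 55.6356  35.4335 -72.5283  86.7394  33.3536  80.1728  73.7673]
160 []
164 [(148, -47), (149, -55), (217, 45)]
168 [(148, -65), (149, -53), (217, 63), (218, 25), (241, -29), (242, -56), (341, 30), (364, -32), (365, -57), (374, 26)]
172 [(147, -34), (148, -62), (160, -39), (161, -36), (216, 27), (217, 57), (242, -41), (243, -37), (341, 33), (365, -53), (366, -26), (374, 25)]
176 [(147, -48), (148, -52), (160, -41), (161, -28), (216, 39), (217, 51), (242, -37), (243, -47), (330, 29), (341, 32), (365, -49), (366, -43), (374, 25)]
180 [(147, -59), (148, -33), (159, -27), (160, -47), (161, -33), (216, 45), (217, 43), (242, -40), (243, -47), (330, 40), (341, 30), (365, -43), (366, -54)]
184 [(146, -25), (147, -64), (159, -32), (160, -49), (161, -30), (162, 25), (163, 65), (164, 27), (171, 43), (172, 44), (196, -35), (197, -55), (242, -27), (245, -37), (301, 30), (327, -35), (328, -69), (330, 53), (342, 25), (378, 43)]
188 [(146, -38), (147, -59), (159, -39), (160, -45), (216, 54), (217, 34), (242, -36), (243, -41), (302, 38), (327, -25), (328, -53), (329, -29), (330, 58), (334, -41), (335, -34), (337, 54), (338, 28), (342, 29), (377, 29), (378, 49)]
```

View pics/c8.png

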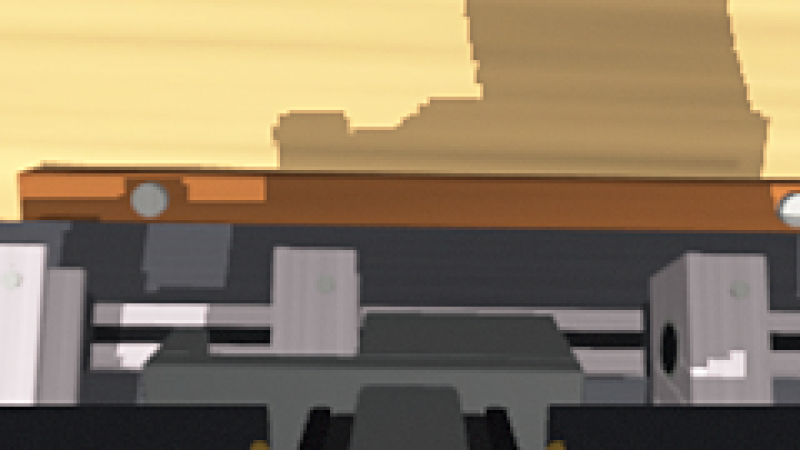

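Run:
```python
from h import *
m=viewer.camera_model("wrist")
for z in(.113,.118):
    a=[onz(m,(u,v),z) for u,v in((217.7,166),(242.4,168),(341.6,168),(365.4,168))];print(z,[p[:2] for p in a])
```

```text
0.113 [array([ 0.6146, -0.1104]), array([ 0.6158, -0.0883]), array([0.6131, 0.0017]), array([0.6124, 0.0235])]
0.118 [array([ 0.6135, -0.1098]), array([ 0.6147, -0.0881]), array([ 0.6121, -0.0001]), array([0.6114, 0.0212])]
```

Rib 2's end shows at (272–358,250), centred at y=-0.099, and rib 1 at (688–765,255). Move +3.5 mm and lower over rib 2.

Emit:
carry_out(moves=[[0,0.4,0,0],[0.1,0,-1,0],[0,0,-1,0],[0,0,-1,0],[0,0,-0.8,0],[0,0,0,0]])

```text
time_s: 21.0
tool_pos: [0.6338, -0.0702, 0.334]
tool_rot: [27.8, 87.5, 29.9]
force: [-2.9, -1.0, 2.3]
grip_width: 0.0195
```

```bash
python3 -c "from h import *;gp()"
```

```text
t 21.0 tcp [ 0.6338 -0.0702  0.334 ] fing [ 0.0372  0.0214 -0.9991] jaw [-0.0381  0.9991  0.02  ] F [-2.8759 -1.0169  2.2905] w 0.019548723172379448
grasp [ 0.6399 -0.0667  0.1707] q [ 54.3761  37.052  -71.117   89.5014  35.0511  76.7394  72.1899]
```

Emit:
carry_out(moves=[[0,0.5,0.1,0],[0,1.0,0,0],[0,1.0,0,0],[0,1.0,0,0]])

```text
time_s: 21.4
tool_pos: [0.6348, -0.0509, 0.3333]
tool_rot: [-14.9, 87.9, -13.8]
force: [-2.9, -8.9, 2.4]
grip_width: 0.02
```

```bash
cat >> h.py <<'E'
def cl():
    g=gp();o=sensors.get_obs();f=R.from_euler("xyz",o["tool_rot"],degrees=True).as_matrix()[:,0];print("contact-level",g+.042*f)
E
python3 -c "from h import *;cl()"
```

```text
t 21.4 tcp [ 0.6348 -0.0509  0.3333] fing [ 0.0352 -0.0087 -0.9993] jaw [-0.0192  0.9998 -0.0093] F [-2.9092 -8.8713  2.3853] w 0.020023613048357827
grasp [ 0.6406 -0.0523  0.1699] q [ 51.8364  36.3256 -70.2097  89.7101  35.886   76.9836  69.0177]
contact-level [ 0.642  -0.0527  0.1279]
```

Emit:
carry_out(moves=[[0,1.0,0.05,0.01],[0,1.0,0.05,0.01]])

```text
time_s: 21.6
tool_pos: [0.635, -0.0396, 0.3328]
tool_rot: [-39.2, 87.7, -37.5]
force: [-2.5, -8.9, -0.1]
grip_width: 0.0196
```

```bash
python3 -c "from h import *;cl()"
```

```text
t 21.6 tcp [ 0.635  -0.0396  0.3328] fing [ 0.0321 -0.0247 -0.9992] jaw [-0.0287  0.9993 -0.0256] F [-2.5397 -8.8841 -0.0793] w 0.01958686129759149
grasp [ 0.6403 -0.0436  0.1694] q [ 50.4074  36.1242 -69.8842  89.7711  36.467   77.3557  68.2537]
contact-level [ 0.6416 -0.0447  0.1275]
```

Emit:
carry_out(moves=[[0,0.8,0.05,0],[0,0.7,0.05,0]])

```text
time_s: 21.8
tool_pos: [0.6356, -0.0324, 0.3324]
tool_rot: [-54.0, 87.1, -52.9]
force: [-1.1, -8.1, -0.1]
grip_width: 0.0195
```

Emit:
carry_out(moves=[[0,0.5,0,0]])

```text
time_s: 21.9
tool_pos: [0.6359, -0.0308, 0.332]
tool_rot: [-58.5, 86.8, -57.6]
force: [-0.6, -6.2, 2.6]
grip_width: 0.0197
```

```bash
python3 -c "from h import *;cl()"
```

```text
t 21.9 tcp [ 0.6359 -0.0308  0.332 ] fing [ 0.0296 -0.0465 -0.9985] jaw [-0.015   0.9988 -0.047 ] F [-0.5956 -6.1653  2.5525] w 0.0197063969706588
grasp [ 0.6408 -0.0384  0.1688] q [ 48.8211  35.7879 -69.1147  89.7232  37.1265  77.7419  66.411 ]
contact-level [ 0.642  -0.0404  0.1269]
```

Emit:
carry_out(moves=[[0,0.6,0.1,0.01],[0,0.6,0.05,0],[0,0.6,0.05,0]])

```text
time_s: 22.2
tool_pos: [0.6367, -0.0251, 0.3314]
tool_rot: [-70.0, 85.8, -69.3]
force: [-1.2, -8.1, 0.2]
grip_width: 0.0193
```

```bash
python3 -c "from h import *;cl()"
```

```text
t 22.2 tcp [ 0.6367 -0.0251  0.3314] fing [ 0.0258 -0.0684 -0.9973] jaw [-0.0106  0.9976 -0.0687] F [-1.1842 -8.0757  0.1729] w 0.01929502694797373
grasp [ 0.6409 -0.0363  0.1683] q [ 47.513   35.5929 -68.4521  89.6101  37.8805  78.2918  65.3174]
contact-level [ 0.642  -0.0392  0.1264]
```

Run:
```python
from h import *
m=viewer.camera_model("wrist");w,_=grab("wrist","w9.png")
g=cv2.GaussianBlur(w.mean(2),(1,3),0)
for v in range(164,190,3):
    d=np.diff(g[v]);print(v,[(i,int(d[i]),onz(m,(i+.5,v),.115)[1].round(4)) for i in range(180,380) if abs(d[i])>28])
```

```text
164 []
167 []
170 []
173 []
176 [(198, 35, np.float64(-0.0862)), (199, 28, np.float64(-0.0854)), (227, -31, np.float64(-0.0638)), (228, -54, np.float64(-0.063)), (313, 45, np.float64(0.0006)), (314, 38, np.float64(0.0014)), (344, -36, np.float64(0.0231))]
179 [(198, 47, np.float64(-0.0863)), (227, -29, np.float64(-0.0639)), (228, -54, np.float64(-0.0631)), (314, 29, np.float64(0.0015)), (344, -54, np.float64(0.0234)), (345, -29, np.float64(0.0241))]
182 [(198, 43, np.float64(-0.0864)), (233, -28, np.float64(-0.0593)), (234, -40, np.float64(-0.0585)), (314, 29, np.float64(0.0017)), (344, -51, np.float64(0.0236)), (345, -40, np.float64(0.0243))]
185 [(198, 40, np.float64(-0.0866)), (233, -35, np.float64(-0.0593)), (234, -59, np.float64(-0.0585)), (308, 32, np.float64(-0.0026)), (314, 29, np.float64(0.0018)), (344, -52, np.float64(0.0238)), (345, -45, np.float64(0.0246))]
188 [(197, 36, np.float64(-0.0875)), (198, 53, np.float64(-0.0867)), (233, -37, np.float64(-0.0593)), (234, -56, np.float64(-0.0586)), (308, 31, np.float64(-0.0025)), (314, 30, np.float64(0.002)), (344, -49, np.float64(0.0241)), (345, -49, np.float64(0.0248))]
```

Emit:
carry_out(moves=[[0,0.9,0.05,0]])

```text
time_s: 22.35
tool_pos: [0.6371, -0.0205, 0.3311]
tool_rot: [-72.6, 85.4, -72.2]
force: [-1.4, -8.9, -0.2]
grip_width: 0.0195
```

Emit:
carry_out(moves=[[0,0.8,0.05,0]])

```text
time_s: 22.45
tool_pos: [0.6374, -0.0166, 0.3308]
tool_rot: [-74.6, 85.0, -74.5]
force: [-0.0, -7.8, -0.6]
grip_width: 0.0197
```

```bash
python3 -c "from h import *;cl()"
```

```text
t 22.45 tcp [ 0.6374 -0.0166  0.3308] fing [ 0.0232 -0.084  -0.9962] jaw [-0.      0.9965 -0.084 ] F [-0.0171 -7.7581 -0.5577] w 0.019735049040011034
grasp [ 0.6412 -0.0303  0.1679] q [ 46.1086  35.4402 -67.8753  89.5018  38.3582  78.6988  63.7497]
contact-level [ 0.6422 -0.0338  0.1261]
```

Emit:
carry_out(moves=[[0,0.6,0.05,0.01]])

```text
time_s: 22.55
tool_pos: [0.6376, -0.0149, 0.3305]
tool_rot: [-76.8, 84.6, -76.5]
force: [-2.4, -9.3, 0.8]
grip_width: 0.0197
```

Emit:
carry_out(moves=[[0,0.6,0.05,0]])

```text
time_s: 22.65
tool_pos: [0.6379, -0.0132, 0.3303]
tool_rot: [-78.6, 84.1, -78.5]
force: [-1.5, -8.9, 0.6]
grip_width: 0.0197
```

```bash
cat >> h.py <<'E'
def edges(f,vs=(176,179,182),lo=180,hi=380):
    m=viewer.camera_model("wrist");w,_=grab("wrist",f);g=cv2.GaussianBlur(w.mean(2),(1,3),0)
    for v in vs:
        d=np.diff(g[v]);print(v,[(i,int(d[i]),float(onz(m,(i+.5,v),.115)[1].round(4))) for i in range(lo,hi) if abs(d[i])>25])
E
python3 -c "from h import *;cl();edges('w10.png')"
```

```text
t 22.65 tcp [ 0.6379 -0.0132  0.3303] fing [ 0.0203 -0.1    -0.9948] jaw [ 0.0002  0.995  -0.1   ] F [-1.4563 -8.9427  0.577 ] w 0.019699529251975594
grasp [ 0.6412 -0.0296  0.1677] q [ 45.2264  35.3583 -67.4248  89.3923  38.9362  79.1711  63.181 ]
contact-level [ 0.6421 -0.0338  0.1259]
176 [(199, 41, -0.0805), (228, -48, -0.0578), (229, -39, -0.0571), (306, 57, 0.0006), (307, 32, 0.0014), (337, -46, 0.0229)]
179 [(199, 36, -0.0806), (228, -50, -0.0579), (229, -38, -0.0571), (306, 34, 0.0007), (307, 25, 0.0015), (337, -48, 0.0231), (338, -56, 0.0238)]
182 [(198, 32, -0.0816), (199, 31, -0.0808), (235, -34, -0.0525), (306, 26, 0.0009), (307, 25, 0.0016), (337, -46, 0.0233), (338, -65, 0.024)]
```

Rib 2's edges give the same pixel ratio (108.3 apart, 30.3 wide) as rib 1 had when butted, rib 1 hasn't moved, and the gauge has stalled. Back off, hold, lift.

Emit:
carry_out(moves=[[0,-0.6,0,0],[0,-0.3,0,0],[0,0,0,0],[0,0,0,0],[0,0,0,0]])

```text
time_s: 23.2
tool_pos: [0.6374, -0.0208, 0.3307]
tool_rot: [-78.7, 84.3, -78.5]
force: [-1.3, 0.1, 1.6]
grip_width: 0.0193
```

```bash
python3 -c "from h import *;cl();edges('w11.png')"
```

```text
t 23.2 tcp [ 0.6374 -0.0208  0.3307] fing [ 0.0199 -0.098  -0.995 ] jaw [-0.0009  0.9952 -0.098 ] F [-1.257   0.1435  1.5624] w 0.019323679218792515
grasp [ 0.6407 -0.0368  0.168 ] q [ 46.0112  35.3068 -67.4839  89.4313  38.806   79.0883  63.9817]
contact-level [ 0.6415 -0.0409  0.1262]
176 [(208, 34, -0.0806), (209, 29, -0.0799), (237, -35, -0.0581), (238, -41, -0.0574), (316, 51, 0.0008)]
179 [(208, 47, -0.0808), (209, 26, -0.08), (237, -39, -0.0582), (238, -53, -0.0574), (316, 41, 0.0009), (347, -51, 0.0231), (348, -43, 0.0238)]
182 [(208, 41, -0.0809), (237, -32, -0.0582), (238, -28, -0.0574), (316, 38, 0.001), (347, -48, 0.0233), (348, -57, 0.024)]
```

Emit:
carry_out(moves=[[0,0,1.5,0],[0,0,2,0],[0,0,2,0],[0,0,1.2,0],[0,2.5,0,0],[0,3,0,0],[0,3,0,0],[0,3,0,0],[0,3,0,0],[0,3,0,0],[0,2.7,0,0],[0,0,0,0]])

```text
time_s: 24.45
tool_pos: [0.6377, 0.1864, 0.403]
tool_rot: [-75.1, 84.6, -75.2]
force: [-0.2, 1.8, -0.9]
grip_width: 0.0198
```

```bash
python3 -c "from h import *;cl()"
```

```text
t 24.45 tcp [0.6377 0.1864 0.403 ] fing [ 0.0243 -0.0918 -0.9955] jaw [ 0.0033  0.9958 -0.0918] F [-0.2383  1.8352 -0.8635] w 0.019820296065651714
grasp [0.6417 0.1714 0.2403] q [ 24.2175  35.58   -67.3233  79.2997  37.4432  88.4472  48.5129]
contact-level [0.6427 0.1676 0.1985]
```

Emit:
carry_out(moves=[[0,0,-1.5,0],[0,0,-1.7,0],[0,0,-1.7,0],[0,0,-1.7,0],[0,0,-1.4,0],[0,-0.6,0,0],[0,-0.8,0,0],[0,-0.8,0,0],[0,-0.8,0,0],[0,-0.8,-0.1,0],[0,-0.8,-0.1,0],[0,-0.8,-0.1,0]])

```text
time_s: 25.65
tool_pos: [0.6329, 0.1595, 0.3187]
tool_rot: [-19.7, 87.7, -18.4]
force: [0.8, 13.1, -4.4]
grip_width: 0.0197
```

Emit:
carry_out(moves=[[0,-0.8,-0.1,0],[0,-0.8,-0.1,0],[0,-0.8,-0.1,0],[0,-0.8,-0.1,0]])

```text
time_s: 26.05
tool_pos: [0.6293, 0.1491, 0.3216]
tool_rot: [37.2, 86.3, 39.7]
force: [1.5, 12.7, -5.6]
grip_width: 0.0195
```

```bash
python3 -c "from h import *;cl()"
```

```text
t 26.05 tcp [0.6293 0.1491 0.3216] fing [ 0.0493  0.0409 -0.9979] jaw [-0.0455  0.9982  0.0387] F [ 1.4887 12.6677 -5.6013] w 0.019503757661304372
grasp [0.6373 0.1558 0.1584] q [ 33.8969  37.989  -70.1385  89.589   36.2632  74.5868  52.5862]
contact-level [0.6394 0.1576 0.1165]
```

Emit:
carry_out(moves=[[0,0.6,0,-0.01],[0,0.4,1,-0.01],[0,0,2,0],[0,0,2,0],[0,0,2,0],[0,0,1,0],[0,-2.5,0,0],[0,-3,0,0],[0.1,-3,0,0],[0.1,-3,0,0],[0.1,-3,0,0],[0.1,-3,0,0]])

```text
time_s: 27.25
tool_pos: [0.6318, -0.0193, 0.4139]
tool_rot: [25.9, 86.3, 27.4]
force: [0.5, -0.5, -2.1]
grip_width: 0.0201
```

Emit:
carry_out(moves=[[0.1,-3,0,0],[0,-3,0,0],[0,-3,0,0],[0,-3,0,0],[0,-2,0,0],[0,0,0,0]])

```text
time_s: 27.85
tool_pos: [0.6313, -0.1761, 0.4149]
tool_rot: [17.7, 86.6, 18.2]
force: [-0.9, -0.6, -2.5]
grip_width: 0.02
```

```bash
python3 -c "from h import *;cl();edges('w12.png',range(150,190,6),100,380)"
```

```text
t 27.85 tcp [ 0.6313 -0.1761  0.4149] fing [ 0.0556  0.0183 -0.9983] jaw [-0.0102  0.9998  0.0178] F [-0.855  -0.5814 -2.5085] w 0.020043254823749496
grasp [ 0.6404 -0.1731  0.2517] q [ 62.1945  35.581  -72.8242  81.1563  33.254   84.1276  81.8843]
contact-level [ 0.6427 -0.1723  0.2098]
150 [(216, -34, -0.2142), (217, -44, -0.2132), (223, -31, -0.207), (224, -48, -0.206)]
156 [(216, -73, -0.2145), (217, -99, -0.2134), (236, 64, -0.1936), (237, 32, -0.1926), (257, -41, -0.1717), (258, -49, -0.1706), (345, 33, -0.079), (366, -36, -0.0568)]
162 [(216, -73, -0.2147), (217, -85, -0.2136), (236, 65, -0.1937), (237, 32, -0.1927), (257, -39, -0.1716), (258, -62, -0.1706), (346, 27, -0.0772), (366, -30, -0.0559), (367, -35, -0.0548)]
168 [(216, -85, -0.2149), (217, -71, -0.2139), (236, 66, -0.1938), (237, 33, -0.1927), (257, -38, -0.1715), (258, -62, -0.1705), (335, 27, -0.0883), (336, 41, -0.0872), (346, 32, -0.0765), (366, -30, -0.055), (367, -58, -0.0539)]
174 [(214, -27, -0.2173), (215, -39, -0.2162), (333, -35, -0.0898), (334, -70, -0.0887), (336, 49, -0.0866), (339, -28, -0.0833), (340
[... 203 characters left out ...]
 (218, 44, -0.2133), (223, -28, -0.2079), (224, -55, -0.2068), (225, -38, -0.2058), (236, 89, -0.194), (237, 38, -0.1929), (257, -38, -0.1714), (258, -78, -0.1703), (336, 56, -0.0859), (338, -32, -0.0837), (339, -54, -0.0826), (343, 92, -0.0783), (346, 54, -0.075), (347, 82, -0.0739), (351, -81, -0.0696), (367, -30, -0.0521), (368, -53, -0.051), (369, 32, -0.0499)]
186 [(214, -27, -0.2178), (215, -44, -0.2167), (230, 32, -0.2005), (236, -26, -0.194), (243, -36, -0.1865), (244, -60, -0.1854), (301, 34, -0.1235), (302, 36, -0.1224), (334, -61, -0.0874), (335, -102, -0.0863), (336, 45, -0.0852), (337, 32, -0.0841), (340, -27, -0.0808), (342, 33, -0.0786), (347, 29, -0.0731), (368, 34, -0.0501)]
```

Emit:
carry_out(moves=[[0,0.9,0,0.01],[0,0.8,0,0.01],[0,0,-1.2,0],[0,0,-1.4,0],[0,0,-1.4,0],[0,0,-1.4,0],[0,0,-1.2,0],[0,0,0,0]])

```text
time_s: 28.7
tool_pos: [0.6314, -0.1459, 0.3506]
tool_rot: [15.3, 86.5, 17.8]
force: [-4.3, -1.1, 8.1]
grip_width: 0.02
```

```bash
python3 -c "from h import *;cl()"
```

```text
t 28.7 tcp [ 0.6314 -0.1459  0.3506] fing [ 0.0585  0.0188 -0.9981] jaw [-0.0451  0.9989  0.0162] F [-4.2952 -1.1094  8.1225] w 0.019958980646869993
grasp [ 0.641  -0.1428  0.1874] q [ 60.6375  37.3139 -71.6803  87.3434  35.3157  77.6596  79.5761]
contact-level [ 0.6434 -0.142   0.1455]
```

Emit:
carry_out(moves=[[0,0,0.8,-0.01],[0,-0.6,0,-0.01],[0,-0.5,0,0],[0,0,0,0]])

```text
time_s: 29.1
tool_pos: [0.6312, -0.1589, 0.3566]
tool_rot: [15.7, 86.5, 16.9]
force: [0.2, -0.2, -2.5]
grip_width: 0.0196
```

```bash
python3 -c "from h import *;cl();edges('w13.png',(162,168,174,180),100,380)"
```

```text
t 29.1 tcp [ 0.6312 -0.1589  0.3566] fing [ 0.0576  0.0175 -0.9982] jaw [-0.0222  0.9996  0.0162] F [ 0.2019 -0.1532 -2.5155] w 0.01964562448017129
grasp [ 0.6406 -0.1561  0.1934] q [ 61.2674  37.1328 -71.3376  86.4575  34.9769  78.3097  79.7249]
contact-level [ 0.643  -0.1553  0.1515]
162 [(193, -77, -0.2092), (194, -49, -0.2084)]
168 [(193, -78, -0.2095), (194, -30, -0.2086), (211, 53, -0.1945), (212, 42, -0.1936), (238, -40, -0.172), (239, -43, -0.1711), (348, 33, -0.0794), (374, -32, -0.0573)]
174 [(192, -34, -0.2106), (193, -91, -0.2097), (211, 58, -0.1946), (212, 40, -0.1938), (239, -31, -0.1711), (240, -35, -0.1703), (349, 28, -0.0779), (374, -42, -0.0565), (375, -65, -0.0556)]
180 [(192, -37, -0.2108), (193, -100, -0.21), (211, 79, -0.1948), (212, 32, -0.1939), (240, -55, -0.1702), (241, -27, -0.1694), (336, 31, -0.0884), (349, 29, -0.0772), (374, -27, -0.0557), (375, -55, -0.0548)]
```

Emit:
carry_out(moves=[[0,0,-0.7,0],[0,0,-0.7,0],[0,0,-0.6,0],[0,0,0,0]])

```text
time_s: 29.55
tool_pos: [0.6306, -0.1587, 0.3328]
tool_rot: [18.0, 86.7, 19.2]
force: [-0.3, -0.6, -3.1]
grip_width: 0.0191
```

```bash
python3 -c "from h import *;cl()"
```

```text
t 29.55 tcp [ 0.6306 -0.1587  0.3328] fing [ 0.0549  0.0191 -0.9983] jaw [-0.0226  0.9996  0.0179] F [-0.2666 -0.5993 -3.1181] w 0.01913040666461113
grasp [ 0.6396 -0.1556  0.1696] q [ 61.0153  38.1422 -70.4727  88.0698  35.863   76.3325  79.1212]
contact-level [ 0.6419 -0.1548  0.1277]
```

Emit:
carry_out(moves=[[0,0.6,0,0],[0,1,0.05,0],[0,1,0.05,0.005],[0,1,0.05,0.005],[0,1,0.05,0.005]])

```text
time_s: 30.05
tool_pos: [0.6304, -0.1262, 0.3319]
tool_rot: [-10.1, 86.9, -8.8]
force: [1.2, -8.7, -5.9]
grip_width: 0.0196
```

```bash
python3 -c "from h import *;cl()"
```

```text
t 30.05 tcp [ 0.6304 -0.1262  0.3319] fing [ 0.0526 -0.0082 -0.9986] jaw [-0.0216  0.9997 -0.0093] F [ 1.1869 -8.7027 -5.9188] w 0.019596916569781023
grasp [ 0.639  -0.1276  0.1687] q [ 58.4823  36.9118 -70.3172  89.3861  36.4775  76.047   75.7763]
contact-level [ 0.6412 -0.1279  0.1267]
```

Emit:
carry_out(moves=[[0,1,0.05,0.01],[0,0.9,0.05,0]])

```text
time_s: 30.25
tool_pos: [0.6303, -0.1139, 0.3315]
tool_rot: [-24.6, 86.8, -23.2]
force: [1.8, -8.3, -5.3]
grip_width: 0.0197
```

```bash
python3 -c "from h import *;cl()"
```

```text
t 30.25 tcp [ 0.6303 -0.1139  0.3315] fing [ 0.0514 -0.022  -0.9984] jaw [-0.0235  0.9995 -0.0232] F [ 1.7622 -8.3064 -5.2644] w 0.019679757935862158
grasp [ 0.6387 -0.1175  0.1683] q [ 57.3443  36.4432 -70.1459  89.8141  36.861   76.0506  74.5685]
contact-level [ 0.6408 -0.1185  0.1264]
```

Emit:
carry_out(moves=[[0,0.7,0.05,0]])

```text
time_s: 30.35
tool_pos: [0.6303, -0.1098, 0.3315]
tool_rot: [-30.4, 86.6, -29.2]
force: [1.4, -7.7, -5.2]
grip_width: 0.0198
```

Emit:
carry_out(moves=[[0,0.6,0.05,0]])

```text
time_s: 30.45
tool_pos: [0.6304, -0.1069, 0.3314]
tool_rot: [-35.7, 86.4, -34.7]
force: [1.8, -8.6, -5.0]
grip_width: 0.0201
```

```bash
python3 -c "from h import *;cl();edges('w14.png',(170,173,176,179,182),180,380)"
```

```text
t 30.45 tcp [ 0.6304 -0.1069  0.3314] fing [ 0.0509 -0.0353 -0.9981] jaw [-0.0163  0.9992 -0.0362] F [ 1.7513 -8.5851 -4.9734] w 0.02007904712101308
grasp [ 0.6387 -0.1127  0.1683] q [ 56.488   36.0387 -69.8324  90.0405  37.2098  76.0776  73.3571]
contact-level [ 0.6408 -0.1141  0.1263]
170 []
173 []
176 []
179 [(197, 35, -0.1612), (198, 29, -0.1604), (227, -48, -0.1383), (228, -41, -0.1376), (305, 36, -0.0798), (306, 33, -0.079), (335, -36, -0.0576), (336, -49, -0.0569)]
182 [(197, 46, -0.1613), (227, -40, -0.1384), (228, -28, -0.1376), (306, 31, -0.0789), (335, -40, -0.0574), (336, -66, -0.0566)]
```

Emit:
carry_out(moves=[[0,0.6,0,0],[0,0.6,0,0]])

```text
time_s: 30.7
tool_pos: [0.6305, -0.1028, 0.3312]
tool_rot: [-47.2, 85.8, -46.7]
force: [-0.2, -10.5, -0.7]
grip_width: 0.0197
```

```bash
python3 -c "from h import *;cl();edges('w15.png',(176,179,182),180,380)"
```

```text
t 30.7 tcp [ 0.6305 -0.1028  0.3312] fing [ 0.0502 -0.0532 -0.9973] jaw [-0.0071  0.9985 -0.0536] F [ -0.1633 -10.5242  -0.6549] w 0.019684477136862936
grasp [ 0.6387 -0.1115  0.1681] q [ 55.6998  35.647  -69.3898  90.1989  37.7802  76.1928  72.1961]
contact-level [ 0.6408 -0.1137  0.1262]
176 []
179 [(197, 32, -0.161), (198, 30, -0.1602), (227, -50, -0.138), (228, -38, -0.1372), (304, 29, -0.0802), (305, 42, -0.0794), (335, -49, -0.0574), (336, -34, -0.0567)]
182 [(197, 32, -0.1611), (198, 29, -0.1603), (227, -44, -0.138), (228, -31, -0.1373), (305, 34, -0.0793), (335, -53, -0.0572), (336, -45, -0.0565)]
```

Emit:
carry_out(moves=[[0,-0.5,0,0],[0,-0.3,0,0],[0,0,0,0],[0,0,0,0],[0,0,1,0],[0,0,2,0],[0,0,2,0],[0,0,2,0],[0,0,1,0],[0,0,0,0]])

```text
time_s: 31.75
tool_pos: [0.6301, -0.1037, 0.4178]
tool_rot: [-42.6, 85.9, -41.7]
force: [0.3, -0.2, -1.7]
grip_width: 0.0194
```

Run:
```python
from h import *
T=viewer.camera_model("top");cl()
for n,p,z in (("spare",(371,417),.02),("spare top edge",(385,402),.02),("tape",(275,427),.02),("tape up",(275,398),.024),("pliers tip",(466,388),.02),("jig front",(404,292),.0),("screw green",(245,348),0)):
    print(n,onz(T,(p[0]/1.5625,p[1]/1.5625),z)[:2])
```

```text
t 31.75 tcp [ 0.6301 -0.1037  0.4178] fing [ 0.0533 -0.0474 -0.9975] jaw [-0.0155  0.9987 -0.0483] F [ 0.2692 -0.2238 -1.7128] w 0.01938487686447392
grasp [ 0.6388 -0.1115  0.2547] q [ 56.8463  32.2738 -72.3842  83.8374  34.1097  83.751   75.7073]
contact-level [ 0.641  -0.1135  0.2128]
spare [0.3859 0.0103]
spare top edge [ 0.4107 -0.0132]
tape [0.3705 0.1707]
tape up [0.4183 0.1717]
pliers tip [ 0.4333 -0.1505]
jig front [ 0.6058 -0.0469]
screw green [0.5067 0.232 ]
```

Emit:
carry_out(moves=[[-2,1.5,0,0],[-3,2,0,0],[-3,2,0,0],[-3,2,-1,0],[-2,1.5,-2,0],[0,0,-3,0],[0,0,-3,0],[0,0,-3,0],[0,0,-3,0],[0,0,-1.5,0],[0,0,0,0]])

```text
time_s: 32.85
tool_pos: [0.4907, -0.0082, 0.2408]
tool_rot: [-51.1, 85.7, -50.1]
force: [-0.3, 0.5, -1.5]
grip_width: 0.0195
```

```bash
python3 -c "from h import *;cl()"
```

```text
t 32.85 tcp [ 0.4907 -0.0082  0.2408] fing [ 0.0484 -0.0578 -0.9972] jaw [-0.0164  0.9981 -0.0586] F [-0.3479  0.4937 -1.4676] w 0.01952101742492478
grasp [ 0.4987 -0.0176  0.0777] q [ 58.3988  18.6634 -68.4611 115.384   25.0734  57.7766  68.8093]
contact-level [ 0.5007 -0.0201  0.0358]
```

Emit:
carry_out(moves=[[0,0,-0.4,0],[0,0,-0.3,0],[0,0,0,0]])

```text
time_s: 33.15
tool_pos: [0.491, -0.0077, 0.2344]
tool_rot: [-50.3, 85.6, -49.2]
force: [-0.0, -0.1, -2.5]
grip_width: 0.0193
```

```bash
python3 -c "from h import *;cl()"
```

```text
t 33.15 tcp [ 0.491  -0.0077  0.2344] fing [ 0.0496 -0.0575 -0.9971] jaw [-0.0169  0.9982 -0.0584] F [-0.0218 -0.1029 -2.5049] w 0.019307566140418533
grasp [ 0.4991 -0.0171  0.0714] q [ 57.6811  19.3098 -67.8888 115.6845  25.8941  57.1585  68.1049]
contact-level [ 0.5012 -0.0195  0.0295]
```

Emit:
carry_out(moves=[[0,0,-0.3,0],[0,0,0,0]])

```text
time_s: 33.35
tool_pos: [0.4924, -0.0076, 0.2338]
tool_rot: [-49.1, 85.5, -48.1]
force: [0.4, -0.6, -2.4]
grip_width: 0.0195
```

```bash
python3 -c "from h import *;cl()"
```

```text
t 33.35 tcp [ 0.4924 -0.0076  0.2338] fing [ 0.0529 -0.059  -0.9969] jaw [-0.0159  0.9981 -0.0599] F [ 0.4284 -0.6233 -2.4435] w 0.019507530222584953
grasp [ 0.5011 -0.0173  0.0708] q [ 57.3938  19.4468 -67.6749 115.6098  26.2081  57.0003  67.818 ]
contact-level [ 0.5033 -0.0198  0.029 ]
```

Emit:
carry_out(moves=[[0,0,0,0],[0,0,0,0],[0,0,0,0],[0,0,0,0],[0,0,1,0],[0,0,2,0],[0,0,3,0],[0,0,4,0],[0,0,4,0],[0,0,4,0],[0,0,2,0]], hand=4.5)

```text
time_s: 34.45
tool_pos: [0.4918, -0.0048, 0.442]
tool_rot: [-49.3, 85.7, -47.9]
force: [-0.4, -1.0, 0.4]
grip_width: 0.0452
```

Run:
```python
from h import *
cl()
s,_=grab("side","s16.png");t,_=grab("top","t16.png");w,_=grab("wrist","w16.png")
C=np.zeros((600,800,3),np.uint8)
C[:300,:400]=cv2.resize(w,(400,300),interpolation=3);C[:300,400:]=cv2.resize(s[130:235,170:310],(400,300),interpolation=3)
C[300:]=cv2.resize(t[110:260,180:380],(800,600),interpolation=3)[:300] if 0 else cv2.resize(t[115:235,140:460],(800,300),interpolation=3)
cv2.imwrite("pics/c16.png",C)
```

```text
t 34.45 tcp [ 0.4918 -0.0048  0.442 ] fing [ 0.0507 -0.056  -0.9971] jaw [-0.0231  0.9981 -0.0573] F [-0.4128 -0.9564  0.3962] w 0.04523818905820344
grasp [ 0.5001 -0.014   0.279 ] q [ 75.7983  -3.8301 -75.3579 100.9817  -0.5252  77.0556  91.8858]
contact-level [ 0.5022 -0.0164  0.2371]
```

View pics/c16.png

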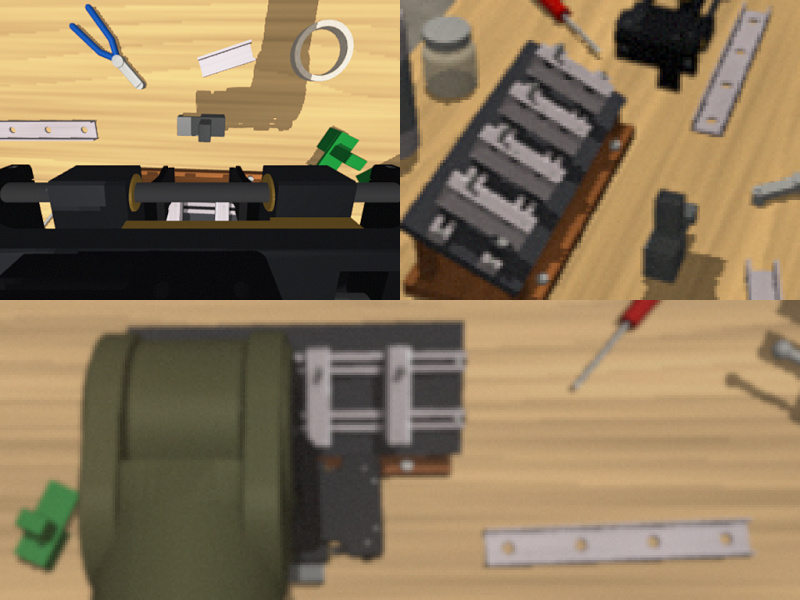

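Gauge stands upright at (665,240) in the side crop, the ribs look evenly spaced, and tape, spare rib and pliers are where they were. Now the channel: spin a quarter turn while moving over it.

Emit:
carry_out(moves=[[0.4,-2,0,-0.1],[0.4,-2.4,0,-0.1],[0.4,-2.4,0,-0.1],[0.4,-2.4,0,-0.1],[0.4,-2.4,0,-0.1],[0.3,-2.4,0,-0.1],[0.3,-2.4,0,-0.1],[0.3,-2.4,0,-0.1],[0.3,-2.4,0,-0.1],[0.3,-2.4,0,-0.1],[0.3,-2.4,0,-0.1],[0.3,-2.4,0,-0.1]], hand=7.0)

```text
time_s: 35.8
tool_pos: [0.5303, -0.2917, 0.4207]
tool_rot: [-75.5, 86.1, -144.5]
force: [-0.3, -0.3, 0.5]
grip_width: 0.0699
```

```bash
python3 -c "from h import *;cl()"
```

```text
t 35.8 tcp [ 0.5303 -0.2917  0.4207] fing [-0.0548 -0.0391 -0.9977] jaw [ 0.9318  0.357  -0.0652] F [-0.3207 -0.3258  0.5025] w 0.06985227640363657
grasp [ 0.5213 -0.2981  0.2575] q [ 69.0571  21.6318 -56.0756  86.2788  20.8781  84.2695  32.8892]
contact-level [ 0.519  -0.2997  0.2156]
```

Emit:
carry_out(moves=[[0.3,-1.9,0,-0.07],[0.2,-1.9,0,-0.07],[0.2,-1.9,0,-0.07],[0.2,-1.9,0,-0.06],[0.2,-1.9,-1,-0.06],[0.2,-0.8,-2,0],[0,0,-2.5,0],[0,0,-2.5,0],[0,0,-2.5,0],[0,0,-2.5,0],[0,0,-1.5,0],[0,0,0,0]])

```text
time_s: 37.0
tool_pos: [0.5412, -0.394, 0.2417]
tool_rot: [-99.1, 84.9, 173.2]
force: [0.3, -0.2, 0.5]
grip_width: 0.07
```

Run:
```python
from h import *
cl()
m=viewer.camera_model("wrist");w,_=grab("wrist","w17.png")
h=cv2.cvtColor(w,cv2.COLOR_BGR2HSV)
k=((h[...,1]<45)&(h[...,2]>120)).astype(np.uint8);k[200:]=0
n,l,st,c=cv2.connectedComponentsWithStats(k)
for i in range(1,n):
    if st[i,4]>150:print(st[i],c[i])
b=cv2.resize(w,(800,600),interpolation=3);cv2.imwrite("pics/c17.png",b)
print([proj(m,[.5328+.0346*s,-.3975-.9994*s,.004])*1.5625 for s in(-.12,-.04,.04,.12)])
```

```text
t 37.0 tcp [ 0.5412 -0.394   0.2417] fing [-0.089   0.0107 -0.996 ] jaw [ 0.9952  0.0405 -0.0885] F [ 0.2895 -0.1684  0.486 ] w 0.06995631285401085
grasp [ 0.5267 -0.3922  0.0788] q [ 65.3911  36.9323 -45.5323  86.632   28.3127  73.177   17.2612]
contact-level [ 0.5229 -0.3918  0.037 ]
[245  13   5 187 745] [247.247  105.0752]
[ 251   12   53  188 8118] [275.6643 107.2072]
[array([432.3113,  88.9551]), array([428.6631, 253.9823]), array([425.5922, 392.8935]), array([422.9717, 511.4338])]
```

View pics/c17.png

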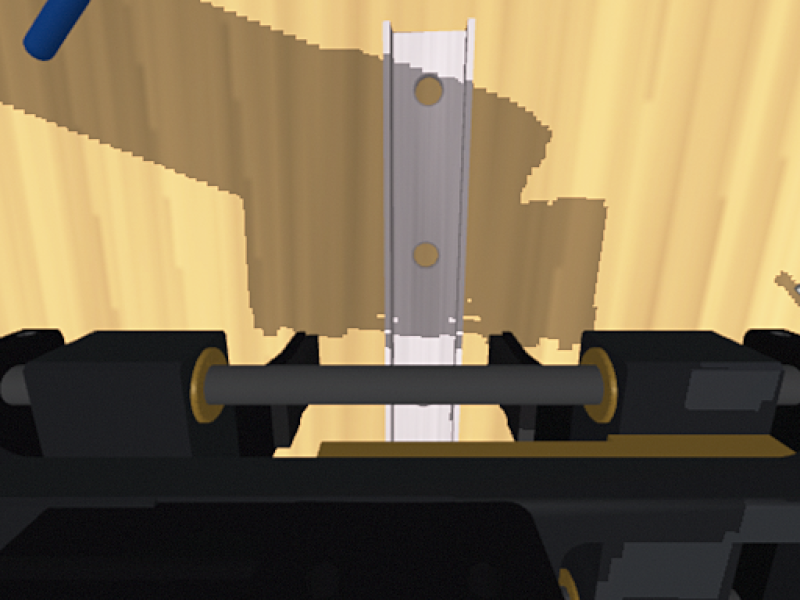

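Channel's holes at (428,90) and (426,254), about 1 mm from prediction. Descend, grip across the flanges and lift.

Emit:
carry_out(moves=[[0.3,-0.3,-1,-0.005],[0.2,-0.2,-1,0],[0,0,-1,0],[0,0,-1,0],[0,0,-0.8,0],[0,0,0,0]])

```text
time_s: 37.65
tool_pos: [0.5486, -0.3998, 0.1943]
tool_rot: [-96.9, 85.2, 175.1]
force: [0.7, 0.3, -1.0]
grip_width: 0.0701
```

```bash
python3 -c "from h import *;cl()"
```

```text
t 37.65 tcp [ 0.5486 -0.3998  0.1943] fing [-0.0829  0.0071 -0.9965] jaw [ 0.996   0.0355 -0.0826] F [ 0.7077  0.2899 -0.9524] w 0.07011395339365106
grasp [ 0.5351 -0.3986  0.0314] q [ 63.9808  40.4772 -43.7651  87.0929  30.6297  69.2702  15.7733]
contact-level [ 0.5316 -0.3983 -0.0105]
```

Emit:
carry_out(moves=[[0,0,-0.4,0],[0,0,-0.2,0],[0,0,0,0],[0,0,0,0],[0,0,0,0],[0,0,0,0],[0,0,0,0]], hand=0, force=40)

```text
time_s: 38.35
tool_pos: [0.5488, -0.3999, 0.1888]
tool_rot: [-96.3, 85.3, 175.7]
force: [0.2, -0.6, -1.3]
grip_width: 0.0396
```

Emit:
carry_out(moves=[[0,0,1,0],[0,0,2,0],[0,0,2,0],[0,0,2.5,0],[0,0,2.5,0],[0,0,2.5,0],[0,0,2.5,0],[0,0,2.5,0],[0,0,2,0],[0,0,1.5,0],[0,0,0,0]])

```text
time_s: 39.45
tool_pos: [0.5484, -0.3963, 0.4242]
tool_rot: [-92.1, 85.9, -180.0]
force: [0.0, 0.1, -0.8]
grip_width: 0.0392
```

```bash
python3 -c "from h import *;cl()"
```

```text
t 39.45 tcp [ 0.5484 -0.3963  0.4242] fing [-0.0718 -0.0001 -0.9974] jaw [ 0.9967  0.038  -0.0718] F [ 0.0459  0.1018 -0.8342] w 0.03916851746433799
grasp [ 0.5366 -0.3963  0.2611] q [ 65.6605  29.9676 -48.8086  74.1045  23.5031  89.3546  21.2263]
contact-level [ 0.5336 -0.3963  0.2192]
```

Emit:
carry_out(moves=[[0.8,2.4,0,0],[1.2,3.3,0,0],[1.2,3.3,0,0],[1.2,3.3,0,0],[1.2,3.3,0,0],[1.2,3.3,0,0],[1.2,3.3,0,0],[1.2,3.3,0,0],[1.2,3.3,0,0],[1.2,3.3,0,0],[1.2,3,0,0],[0.4,1,0,0]])

```text
time_s: 40.65
tool_pos: [0.6777, -0.0249, 0.416]
tool_rot: [-92.3, 85.1, 179.5]
force: [0.2, 0.6, -1.2]
grip_width: 0.04
```

Run:
```python
from h import *
cl()
T=viewer.camera_model("top");S=viewer.camera_model("side")
print("bottle",tri((T,S),((437/1.5625,93/1.5625),(255/1.5625,212/1.5625))),"jar",tri((T,S),((513/1.5625,132/1.5625),(291/1.5625,221/1.5625))))
# pins from initial crops: dark spots in top crop, tips in side s16 not needed
```

```text
t 40.65 tcp [ 0.6777 -0.0249  0.416 ] fing [-0.0858  0.0008 -0.9963] jaw [ 0.9958  0.0308 -0.0857] F [ 0.2073  0.5887 -1.2222] w 0.0400157116165099
grasp [ 0.6636 -0.0247  0.2531] q [ 34.2127  32.4424 -52.6982  73.6264  23.9592  90.4814 -13.9097]
contact-level [ 0.66   -0.0247  0.2112]
bottle (array([ 0.8797, -0.1002,  0.1872]), np.float64(0.004758827780362945)) jar (array([ 0.872 , -0.2395,  0.0786]), np.float64(0.002052294216662594))
```

Emit:
carry_out(moves=[[0.5,-0.1,-1.2,-0.01],[0.5,-0.1,-1.2,0],[0.1,0,-1.2,0],[0,0,0,0]])

```text
time_s: 41.05
tool_pos: [0.689, -0.0296, 0.3739]
tool_rot: [-90.7, 84.8, -179.6]
force: [-0.2, -0.1, -2.0]
grip_width: 0.0397
```

Run:
```python
from h import *
g=gp();o=sensors.get_obs();r=R.from_euler("xyz",o["tool_rot"],degrees=True).as_matrix();f=r[:,0];j=r[:,1]
y=np.cross([0,0,1],j);y/=np.linalg.norm(y)
c=g+.022*f+[0,.001,0]   # web top
ch=[c+y*s for s in(.12,.04,-.04,-.12)];print("hole mid",c,"y",y)
by=np.array([-.0224,1,0]);mid=np.array([.6835,-.026,.1448])
base=[mid+by*s for s in(.12,.04,-.04,-.12)];tip=[b+.024*np.array([-.4226,0,.906]) for b in base]
C=np.zeros((600,800,3),np.uint8)
for n,x0,y0,w,h,k,px,py in(("side",170,120,110,110,5,0,0),("wrist",140,60,240,150,2.2,0,0)):
    im,m=grab(n,n+"18.png");b=cv2.resize(im[y0:y0+h,x0:x0+w],None,fx=k,fy=k,interpolation=3)
    for P,col in((ch,(0,255,0)),(tip,(0,0,255)),(base,(255,0,0))):
        for q in P:
            u=(proj(m,q)-[x0,y0])*k;cv2.circle(b,(int(u[0]),int(u[1])),2,col,-1)
    if n=="side":C[:550,:550]=b
    else:
        b=cv2.resize(b,(250,int(b.shape[0]*250/b.shape[1])));C[:b.shape[0],550:]=b
im,m=grab("top","top18.png");x0,y0,w,h,k=185,110,150,90,1.66
b=cv2.resize(im[y0:y0+h,x0:x0+w],(250,150),interpolation=3);C[200:350,550:]=b
cv2.imwrite("pics/c18.png",C)
```

```text
t 41.05 tcp [ 0.689  -0.0296  0.3739] fing [-0.0904 -0.0006 -0.9959] jaw [ 0.9957  0.0187 -0.0904] F [-0.2498 -0.0638 -2.0217] w 0.039695955535785324
grasp [ 0.6742 -0.0297  0.211 ] q [ 33.4917  35.0077 -51.409   74.9666  25.494   87.342  -14.9213]
hole mid [ 0.6722 -0.0287  0.1891] y [-0.0187  0.9998  0.    ]
```

View pics/c18.png

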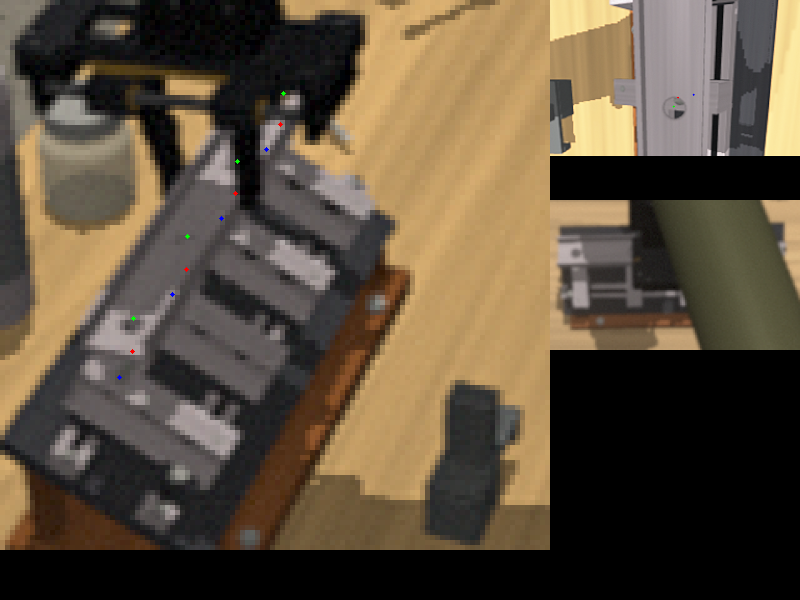

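Side view: the channel's near hole at (132,322) matches its projected spot (133,318), and the gauge is still upright at (465,460). The wrist crop has the end hole at (675,107). I check that by ray.

Run:
```python
from h import *
m=viewer.camera_model("wrist");w=cv2.imread("pics/wrist18.png")
print("hole ray",onz(m,(260,162.7),.1891),"pred hole px",proj(m,[.6722-.0187*.12,-.0287+.12,.1891]),"pred tip px",proj(m,[.6734-.0027,.094,.1665]))
g=w[148:178,242:280].mean(2).astype(int)
for r in g[::2]:print(' '.join('%3d'%v for v in r[::2]))
S=viewer.camera_model("side");print("side hole",onz(S,(170+132/5-.4,120+322/5-.4),.1891))
```

```text
hole ray [0.6728 0.0122 0.1891] pred hole px [258.0769  23.6967] pred tip px [262.3112  31.1557]
152 153 154 150 147 152 153 152 156 156 158 156 157 156 157 159 158 154 158
152 152 153 151 147 152 153 150 155 157 158 155 157 156 158 160 157 153 157
151 152 153 151 148 152 154 151 145 150 157 158 157 156 158 160 157 154 157
152 151 154 150 148 145 125 132 135 113 123 129 155 156 156 160 156 153 158
152 152 153 151 134 129 141 141 132 128 127 123 124 153 157 160 157 153 157
151 151 153 146 125 146 144 144 143 106 107 111 109 125 153 160 156 152 157
151 152 153 137 131 144 143 142 143 144 110  91 106 124 145 160 156 153 158
153 152 156 128 140 145 145 144 142 145 147 147 146 147 132 159 156 153 156
151 152 156 126 141 144 145 145 145 147 146 147 146 145 133 160 155 153 156
153 152 155 135 134 144 124 129 132  72  92 104 111 123 137 160 155 152 157
152 152 154 142 120 147 123 128 130  44  51  50  46  86 147 160 155 152 157
150 152 154 147 134 127 125 128 131  45  55  53  54 134 154 160 154 153 158
151 152 153 151 142 136 114 128 128  41  43  94 134 147 155 159 153 152 156
151 153 153 150 147 146 141 133 131 119 134 137 150 153 154 158 155 152 158
150 153 153 149 146 149 150 145 149 149 151 151 152 152 153 158 155 153 157
side hole [0.6708 0.0934 0.1891]
```

Emit:
carry_out(moves=[[0,0.1,-0.8,0],[0,0,-0.8,0],[0,0,-0.5,0],[0.1,0,0,0]])

```text
time_s: 41.6
tool_pos: [0.6902, -0.0286, 0.356]
tool_rot: [-90.6, 85.2, -179.6]
force: [0.9, -0.4, -1.4]
grip_width: 0.0395
```

Run:
```python
from h import *
g=gp();o=sensors.get_obs();f=R.from_euler("xyz",o["tool_rot"],degrees=True).as_matrix()[:,0]
c=g+.026*f+[.0012,.0025,0];print("underside centre",c,"pin axis x there",.6835-(c[2]-.1448)*.466,"want y -.026")
S=viewer.camera_model("side");im,_=grab("side","s19.png")
```

```text
t 41.6 tcp [ 0.6902 -0.0286  0.356 ] fing [-0.0837 -0.0006 -0.9965] jaw [ 0.9963  0.0174 -0.0837] F [ 0.8569 -0.3862 -1.3936] w 0.03953476810575806
grasp [ 0.6765 -0.0287  0.1931] q [ 33.4917  35.6045 -51.1462  76.2871  26.0102  85.2865 -15.4007]
underside centre [ 0.6756 -0.0262  0.1672] pin axis x there 0.6730572168855411 want y -.026
```

Emit:
carry_out(moves=[[-0.25,0,0,0],[0.1,0,-0.4,0],[0.2,0,-0.5,0],[0.2,0,-0.5,0],[0,0,0,0]])

```text
time_s: 42.15
tool_pos: [0.6927, -0.0282, 0.3432]
tool_rot: [-90.1, 85.2, -179.2]
force: [-2.0, -0.0, 1.9]
grip_width: 0.0397
```

Run:
```python
from h import *
g=gp();o=sensors.get_obs();f=R.from_euler("xyz",o["tool_rot"],degrees=True).as_matrix()[:,0]
c=g+.026*f+[.0012,.0025,0];print("underside centre",c,"pin axis x there",.6835-(c[2]-.1448)*.466)
```

```text
t 42.15 tcp [ 0.6927 -0.0282  0.3432] fing [-0.0839 -0.0012 -0.9965] jaw [ 0.9963  0.0172 -0.0839] F [-1.9504 -0.0393  1.9106] w 0.03973806124460813
grasp [ 0.679  -0.0284  0.1802] q [ 33.2114  36.3516 -50.8122  76.757   26.5091  84.252  -15.7008]
underside centre [ 0.678  -0.0259  0.1543] pin axis x there 0.6790572318205752
```

The underside is 13 mm below the pin tips, with the force only turning now at the upper edge, so all four pins are through. Release, lift, then close the fingers above the web to press it home.

Emit:
carry_out(moves=[[0,0,0,0],[0,0,0,0],[0,0,0,0],[0,0,0,0],[0,0,0,0],[0,0,0,0],[0,0,1,0],[0,0,2,0],[0,0,2,0],[0,0,0,0]], hand=8.7, force=20)

```text
time_s: 43.15
tool_pos: [0.6935, -0.0281, 0.3959]
tool_rot: [-91.0, 85.4, -180.0]
force: [0.2, 0.4, -0.2]
grip_width: 0.0869
```

Emit:
carry_out(moves=[[0,0,0,0],[0,0,0,0],[0,0,0,0],[0,0,0,0],[0,0,0,0],[0,0,0,0],[0.3,0,-1,0],[0,0,-1,0],[0,0,-1,0],[0,0,0,0]], hand=0)

```text
time_s: 44.15
tool_pos: [0.6961, -0.0285, 0.3588]
tool_rot: [-90.7, 85.0, -179.7]
force: [0.3, 0.2, -0.1]
grip_width: 0.0149
```

Run:
```python
from h import *
g=gp();o=sensors.get_obs();f=R.from_euler("xyz",o["tool_rot"],degrees=True).as_matrix()[:,0];print("tip",g+.0185*f)
S=viewer.camera_model("side");im,_=grab("side","s20.png");h=cv2.cvtColor(im,cv2.COLOR_BGR2GRAY).astype(int)
# near (+y) end of seated channel: hole at rib0 pin, and end edge 145 mm from centre
bx=np.array([.906,.0203,.4226]);by=np.array([-.0224,1,0]);bz=np.array([-.4226,-.009,.906]);mid=np.array([.6835,-.026,.1448])
for dx in(0,-.0025):
  for n,p in(("end web -x top",mid+by*.145+bx*(dx-.02)+bz*.018),("end +x top",mid+by*.145+bx*(dx+.02)+bz*.018),("end -x bottom",mid+by*.145+bx*(dx-.02))):
    print(dx,n,proj(S,p))
u,v=proj(S,mid+by*.145).astype(int);print("patch at",u-14,v-12)
for r in h[v-12:v+12:1,u-14:u+16]:print(' '.join('%3d'%q for q in r))
```

```text
t 44.15 tcp [ 0.6961 -0.0285  0.3588] fing [-0.0864 -0.0004 -0.9963] jaw [ 0.9961  0.018  -0.0863] F [ 0.2641  0.1963 -0.0619] w 0.014872147868319863
grasp [ 0.682  -0.0286  0.1959] q [ 32.8297  36.2204 -50.9237  74.9948  26.2621  86.0797 -15.3188]
tip [ 0.6804 -0.0286  0.1775]
0 end web -x top [198.5345 200.7746]
0 end +x top [186.0325 193.4666]
0 end -x bottom [196.4192 204.56  ]
-0.0025 end web -x top [199.3138 201.2302]
-0.0025 end +x top [186.8157 193.9244]
-0.0025 end -x bottom [197.1909 205.0103]
patch at 176 188
170 158 160 167 166 165 154 106  57  53  47  35  26  35  82 120 110  93  88  91  95  93  92  93  93  89  89  87  91  88
164 159 163 165 167 165 130  72  55  54  54  41  36  67 121 129  98  87  95  93  98  94  92  91  89  89  92  88  92  90
160 164 165 171 168 142  90  58  53  56  42  38  73 119 131 107  93  89  94 101 106  98  95  90  90  91  88  88  94  90
163 166 167 170 155 108  54  50  53  55  44  74 115 132 112  88  87  91  97 104  95  87  89  89  88  90  90  94  99  87
169 168 171 167 129  68  52  53  56  55  63 122 157 137  98  86  98 105  94  90  75  82  88  9
[... 1605 characters left out ...]
  60 105 151 136  77  26  26  30  25  36  57  79  93  95  94  94  94  95  93  95  94  86  78  75  89
 58  52  57  51  53  83 134 162 131  60  22  57  70  45  24  33  47  73  93  98  97  96  93  93  96  95  92  88  82  71
 55  55  54  49  65 124 159 145  87  28  62  95  95  75  37  30  27  34  52  76  89  97  96  93  92  92  97  91  92  87
 56  55  53  58 103 148 161 132  72  57 121 135  92  53  33  30  31  25  30  38  54  81  95  96  96  95  94  93  93  94
 56  57  54  66 106 150 150 140 121 128 160 147 101  42  24  41  34  28  27  30  29  45  70  92  94  97  99  94  94  93
 47  54  55  64  83  93  96 111 115 136 163 131  53  25  29  29  32  37  31  32  29  31  34  60  84  97 101  93  93  93
```

Emit:
carry_out(moves=[[0,0,-0.8,0],[0,0,-0.8,0],[0,0,-0.5,0],[0,0,-0.4,0],[0,0,-0.4,0],[0,0,-0.4,0]])

```text
time_s: 44.8
tool_pos: [0.6964, -0.0269, 0.3519]
tool_rot: [-85.4, 86.1, -174.6]
force: [-5.4, -1.4, 15.9]
grip_width: 0.0005
```

Run:
```python
from h import *
g=gp();o=sensors.get_obs();f=R.from_euler("xyz",o["tool_rot"],degrees=True).as_matrix()[:,0];t=g+.0185*f;print("tip",t,"web top there",.1448+.004*.906+(t[0]-.6835+.0017)*.466)
```

```text
t 44.8 tcp [ 0.6964 -0.0269  0.3519] fing [-0.0683 -0.0065 -0.9976] jaw [ 0.9976  0.0146 -0.0684] F [-5.3531 -1.4154 15.9064] w 0.0005201609875545678
grasp [ 0.6852 -0.028   0.1888] q [ 32.9113  36.0732 -50.8717  76.0217  26.8099  84.339  -15.8876]
tip [ 0.684  -0.0281  0.1703] web top there 0.1494351762801528
```

Contact came at z=0.170 by the finger's upper edge. That matches the upper flange's top of a seated channel (0.1696). The channel's end edge in the side image slopes 0.63, against about 0.6 if seated and 0.1 if still level. Lift clear, last check, hand in.

Emit:
carry_out(moves=[[0,0,1,0],[0,0,2,0],[0,0,3,0],[0,0,3,0],[0,0,3,0],[0,0,2,0],[0,0,0,0],[0,0,0,0]])

```text
time_s: 45.6
tool_pos: [0.6955, -0.0267, 0.498]
tool_rot: [-85.6, 86.2, -174.7]
force: [0.0, 0.9, 0.5]
grip_width: 0.0002
```

Run:
```python
from h import *
gp();a=cv2.imread("pics/s20.png").astype(int);im,S=grab("side","s21.png");
d=np.abs(im[188:212,176:206].astype(int)-a[188:212,176:206]).mean();print("change at channel end since release",d)
bx=np.array([.906,.0203,.4226]);by=np.array([-.0224,1,0]);bz=np.array([-.4226,-.009,.906]);mid=np.array([.6835,-.026,.1448])
print("seated web end edge",[proj(S,mid+by*.145+bx*s+bz*.004) for s in(-.019,.015)])
env.sign_off()
```

```text
t 45.6 tcp [ 0.6955 -0.0267  0.498 ] fing [-0.0655 -0.0061 -0.9978] jaw [ 0.9977  0.0149 -0.0655] F [0.0258 0.8764 0.4816] w 0.00015919166415447956
grasp [ 0.6848 -0.0277  0.3349] q [ 30.6108  32.7127 -52.1798  62.8698  24.7837  98.8153 -13.4883]
change at channel end since release 13.593981481481482
seated web end edge [array([196.5761, 203.5449]), array([186.0337, 197.3904])]
the job is handed in; nothing more can be done
```

I drew in ribs 1, 2 and 3 with the grey gauge, stood the gauge on the bench in front of the jig, lowered the channel over the four pins and pressed it down. The job was handed in at about 45.6 s; sign-off gives no verdict, so success is not confirmed.

**What the checks showed**
- **Rib spacing:** Rib 1 butted firmly against the fixed rib, with 26 N and no motion. Ribs 2 and 3 stalled at about 10 N, and in the wrist pictures the rib before each one had not moved. The pixel ratio of spacing to rib width was 3.57 to 3.58 for all three. By calibrated rays the pitch read about 81.4 mm rather than 80, the same for each pair. I put that down to the assumed height.
- **Bystanders and gauge:** The gauge was upright in the side picture, and the tape, spare rib and pliers looked unmoved in a picture taken before the channel was picked up.
- **Channel:** In the side picture after release, its end edge ran from about (188.5,198) to (196.5,203). A seated channel should run from (186,197) to (196.6,203.5), so it agrees.

**What is not settled**
- **Press contact:** The closed fingers met the upper flange instead of the web, at a height of 0.170 m. A channel still propped on its upper edge would read only about 2 mm higher, so that check is weak.
- **Last side picture:** The patch at the channel's end differed from the one before pressing (mean 13.6 grey levels). That may be the channel settling or the arm's shadow lifting away. I did not view it, because the allowance of 12 pictures was used up.
- **Tool tilt:** Pulling the ribs tilted the tool by up to 7°. I straightened it twice by pushing the gauge against the outside of the fixed rib.

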